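Couple the holding arm to the ball stand

ROBOT

A 6-joint arm with a two-finger parallel gripper is mounted at the origin on a cart in front of the work surface, level with it; the furniture and walls round the work are solid. World frame = base frame: x ahead of the robot, y to its left, z up, the work surface at z = 0. Lengths are in m, angles in rad, forces in N, time in s.
With the tool pointing down it reaches from about 0.25 to 0.725 m from the base axis. Payload 4 kg.
Tool frame: the origin (TCP) lies midway between the tips of the shut fingers; the grasp point (between the pads) lies 19 mm behind it; z points along the fingers, y is the direction in which the jaws open and shut (so a half turn about z gives the same grasp; the last joint's range is limited). The gripper opens to 85 mm and grips with 20 to 120 N. Pads are 22 mm wide; open, the fingers measure 114 mm over their backs; the gripper's body (76 mm by 85 mm) begins 54 mm behind the grasp point. The pads swing forward as they close: fully open they stand 13 mm farther back than shut.
Start: joints at [-1.219, 0.241, 0.005, 1.335, 0, 1.571], TCP at [0.172, -0.469, 0.231] pointing down, gripper open.
Joint ranges: [-2.72, 2.72], [-1.05, 1.87], [-1.09, 1.28], [-1.99, 2.15], [-1.42, 1.44], [-3.14, 3.14]. Speed limits (rad/s): [2.79, 2.79, 3.14, 3.14, 3.14, 3.14].

INTERFACE

Orientations are given as a unit quaternion [x, y, z, w].
In Python, from station import ctrl gives the robot as it stands. The module is installed in compiled form; this text tells all that it offers.
- The arm moves only by the tool jog_arm, never from a script. Its argument "increments" is a list that holds one entry, the list of rows, each a list of 7 numbers: the turn, a rotation vector about the tool's x, y, z in degrees, then the shift along the tool's x, y, z in mm, then the opening in per cent of the stroke, from 0 (shut) to 100 (fully open). In form: [[[wx, wy, wz, x, y, z, hand], ...]]. A call has 1 to 8 rows; each row shifts and turns the pose as measured when the row begins, along the tool's axes as they then stand; what a row does not reach is not made up. A row lasts 1/10 s, in which the tool goes at most 50 mm and 8.59 degrees, less where a joint would pass 70% of its speed; a pose out of reach is approached as far as the arm can. A call is refused whole if a number of a shift passes 50 or a number of a turn 8.59, either way. A call with a gripper value outside its range is refused whole. The fingers move at their own pace and stop on an object; "newtons" is the grip in N (left out, the last holds). Time passes only in rows, so rows that do not move let the fingers close. It gives the time, the measured TCP pose, the force and the opening at its end, in the units of the state.
- ctrl.state(): the state, without advancing time (a new reading comes with each control period).
- ctrl.camera(name): name is "side" or "top"; returns a dict with "image" (480x640x3 uint8, blue, green, red), "fx", "fy", "cx", "cy" (pixels), "rvec" (rotation vector, rad) and "tvec" (3), from world to camera coordinates, as OpenCV has them. Camera axes: x right, y down, z forward; pixel columns grow to the right and rows downward; lengths in m; the calibration is good to about 2 mm. A picture is of the moment at which its call begins. There is no depth.
- ctrl.finish_job(): hands the job in, once; it reports no verdict.
The state is a dict: "clock": time; "joint_positions": joint angles; "dq": joint speeds; "joint_torque": joint torques, N m; "eef_pos": TCP position; "orientation": TCP orientation; "wrist_force": force on the tool from outside, world axes, zero at the start; "wrist_torque": the same for the moment, N m; "grip_width": finger opening in m.
Only numpy, scipy, OpenCV 4.12 (cv2) and the standard library are available. Lean on these libraries where they do the work, as an engineer would, in place of code of your own. Each camera call takes 0.05 s, during which the arm holds its last target.

TASK

Mount the loose holding arm on the ball stand: raise its red locking handle while the arm is still lying on the table, lower the socket gently onto the ball (feel for it, the stand's height is not known; let go only when the stand carries it, do not let it drop) with the arm's foot on the stand's rubber rest, and press the handle fully down to lock. Press lightly throughout (10 N is ample) so that the stand is never strained, and leave the other things on the table where they are.

Things in the scene. Friction and masses are not known exactly. Their poses are not given: they have to be found in the camera images.
- coupler: Loose holding arm, 0.45 to 0.7 kg, 200 mm long, lying level. Origin: centre of the socket mouth, on the underside; x to the round nose, z up; the arm runs along -x. Grey socket head 51 wide, 40 high, with two upright flats 51 apart across y (34 long in x, z = 0 to 34) to grip from above. Blue beam 22 wide, z = 13 to 27. Mass centre about 25 behind the origin.
- socket (a point): Socket centre, where the ball's centre lies when home: (0, 0, 16) mm in the coupler's frame. Bore 34.6 mm, mouth flared to 41 over the lowest 10, 32 deep; takes the 32 mm ball.
- tail (a point): Centre of the underside of the arm's foot (18 mm diameter): (-150, 0, 0) mm in the coupler's frame. Above it a round cork plate, 50 diameter, top at z = 37.
- handle (a joint): Locking handle, rad: 0 fully down (locked), 0.6 fully up; above 0.3 the ball can pass. Hinge along y at (-22, 0, 26) mm in the coupler's frame; positive turn about +y. It stays where left (friction 0.12 N m). Its toe reaches under the ball when down and keeps the ball out; it cannot close unless the ball is home. Down, it points to -x above the beam; at 0.6 its end is about 92 above the underside.
- handle_grip (a point): On the handle's red grip (18 mm wide across y, 13 high, 48 long): middle of its width and height, 14 from its free end. Down, it is at (-86, 0, 46) mm in the coupler's frame, 19 above the beam's top. From the hinge: (-64, 0, 20), turning with the handle.
- stand: Fixed stand. Origin on the table under the ball; z up; the rest lies to -x. Dark sole 80 mm wide, 12 high, x = -190 to 45. Rubber rest 50 x 56 (x, y) at x = -150, its top 16 below the ball's centre, so the arm lies level when the ball is home and its foot is on the rest. A grey bar, 30 wide, joins ball and rest, its top 38 below the ball's centre.
- stand_axis (a point): On the table exactly under the ball; axes as the stand's. Steel ball 32 mm diameter on a 17 mm neck, its centre 105 to 149 mm above the table: the height differs from start to start and is not reported. No push over 10 N is needed; the stand may be loaded with 50 N at most, all contacts added up (ball and rest count both, so a held arm pressed down with 20 N may load it with 40).
- tape_measure: Bystander: orange tape measure, 66 x 78 x 38, origin at the underside.
- rock_cast: Bystander: speckled plaster rock, 47 x 56 x 29, origin at the underside.
- mixing_cup: Bystander: clear cup, 66 diameter, 75 high, origin at the underside.
- sanding_block: Bystander: brown sanding block, 56 x 101 x 26, origin at the underside.

How it is judged:
By the outcome, as a careful person would: the job done as asked, in the order asked, and still so for the second after the job is handed in, with the robot touching nothing.
It also fails if it takes over 64 s, if anything falls off the work surface, if the arm or the gripper's body presses on something with over 40 N, if the wrist force passes 120 N, or if a joint passes its speed limit or range.

## Working session

There is one attempt and no reset: what is moved stays moved. The work goes in short steps, Python scripts to look and compute and a tool call to move; the robot and the scene stay as the last step left them, time stands still between calls to the robot, and variables do not carry over. Pictures are saved under pics/ and viewed, and the job is handed in when it is done.

Besides the shell and the picture viewer there is one more tool, called after ">>>" as name([rows], argument=value, ...), one row to a line, values as JSON. jog_arm: Moves the arm, as the interface text tells. Its arguments: {"type":"object","properties":{"increments":{"type":"array"},"newtons":{"type":"number"}},"required":["increments"]}

```bash
mkdir -p pics; cat > h.py <<'E'
import numpy as np, cv2
from station import ctrl
from scipy.spatial.transform import Rotation as R
def cam(n,f=None):
    c=ctrl.camera(n)
    if f: cv2.imwrite('pics/'+f,c['image'])
    return c
def ray(c,u,v):
    Rm=cv2.Rodrigues(np.array(c['rvec'],float))[0]; t=np.array(c['tvec'],float).ravel()
    d=Rm.T@np.array([(u-c['cx'])/c['fx'],(v-c['cy'])/c['fy'],1]); return -Rm.T@t,d
def atz(c,u,v,z):
    o,d=ray(c,u,v); return o+d*(z-o[2])/d[2]
def proj(c,p):
    K=np.array([[c['fx'],0,c['cx']],[0,c['fy'],c['cy']],[0,0,1]])
    return cv2.projectPoints(np.array(p,float).reshape(-1,3),np.array(c['rvec'],float),np.array(c['tvec'],float),K,None)[0].reshape(-1,2)
E
python3 - <<'E'
from h import *
import pickle
C={n:cam(n,n+'0.png') for n in('side','top')}
pickle.dump(C,open('c0.pkl','wb'))
for n,c in C.items():print(n,{k:v for k,v in c.items() if k!='image'},ray(c,320,240))
print(ctrl.state())
E
```

```text
side {'fx': 520.432183524885, 'fy': 520.432183524885, 'cx': 315.65234653975455, 'cy': 243.83140582366576, 'rvec': array([ 0.72428248, -2.5328115 ,  1.23442193]), 'tvec': array([0.52778238, 0.19468888, 0.97077581])} (array([0.11630407, 0.82751833, 0.74869918]), array([ 0.40425667, -0.67980325, -0.61201967]))
top {'fx': 482.33578534152826, 'fy': 482.33578534152826, 'cx': 315.88534489148486, 'cy': 233.7808237027821, 'rvec': array([ 2.18488168, -2.16325941,  0.16191191]), 'tvec': array([0.04675549, 0.59629507, 1.04045357])} (array([0.46830774, 0.08425343, 1.10176528]), array([ 0.10584988, -0.0380408 , -0.99377448]))
{'clock': 0.1, 'joint_positions': array([-1.21897038e+00,  2.41336110e-01,  3.87777525e-03,  1.33519719e+00,
        1.09420250e-05,  1.57078882e+00]), 'dq': array([-0.0006387 , -0.0013215 ,  0.00412466, -0.00128296, -0.00042998,
        0.00197608]), 'joint_torque': array([-4.60800345e-05, -3.73138332e+01,  2.53009057e+01,  1.08234084e-02,
       -3.27094494e-05, -2.32487139e-06]), 'eef_pos': array([ 0.17211797, -0.46885002,  0.23050992]), 'orientation': array([ 9.84566091e-01,  1.75010708e-01, -1.57296767e-04, -9.16212756e-04]), 'wrist_force': array([0.58979608, 0.32722169, 0.18108311]), 'wrist_torque': array([-0.02793874,  0.00575492, -0.02888742]), 'grip_width': 0.08540279077596179}
```

View pics/side0.png

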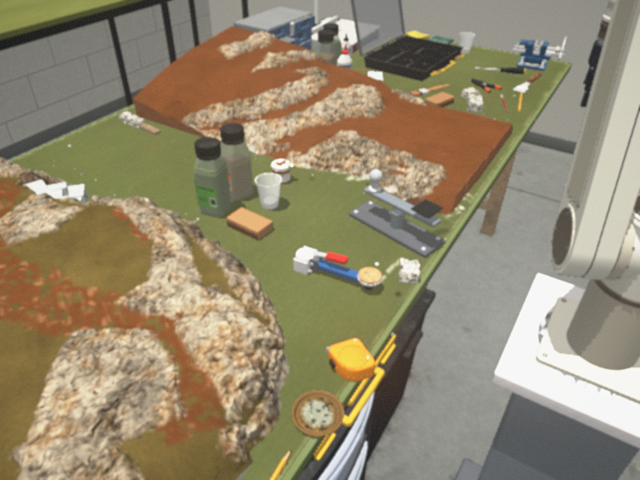

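View pics/top0.png

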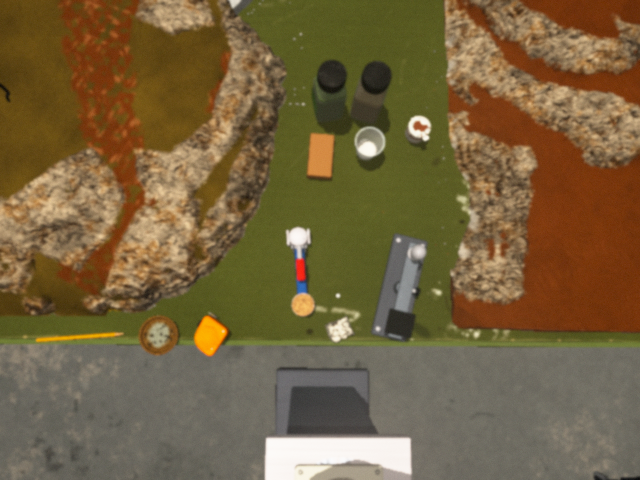

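```bash
python3 - <<'E'
from h import *
import pickle
C=pickle.load(open('c0.pkl','rb'))
P=[[.172,-.469,.231],[0,0,0],[.5,0,0],[.5,.1,0],[.5,-.2,0],[.5,-.2,.13]]
for n in C: print(n,proj(C[n],P).round(0).tolist())
im=C['top']['image'][210:350,270:450]; cv2.imwrite('pics/t1.png',cv2.resize(im,None,fx=4.4,fy=4.25,interpolation=cv2.INTER_CUBIC))
im=C['side']['image'][150:300,270:470]; cv2.imwrite('pics/s1.png',cv2.resize(im,None,fx=4,fy=4,interpolation=cv2.INTER_CUBIC))
E
```

```text
side [[586.0, 120.0], [599.0, 348.0], [361.0, 257.0], [339.0, 282.0], [398.0, 214.0], [404.0, 169.0]]
top [[615.0, 464.0], [338.0, 510.0], [338.0, 278.0], [294.0, 277.0], [425.0, 278.0], [442.0, 277.0]]
```

View pics/t1.png

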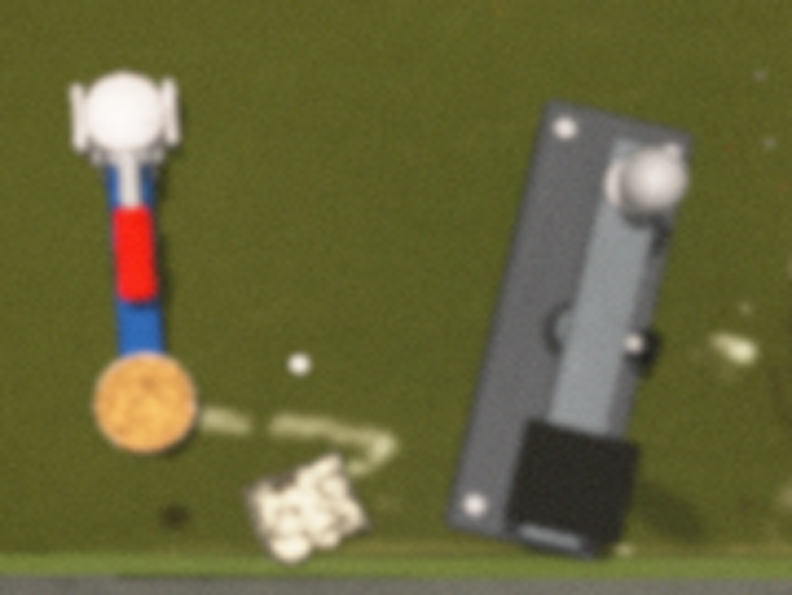

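View pics/s1.png

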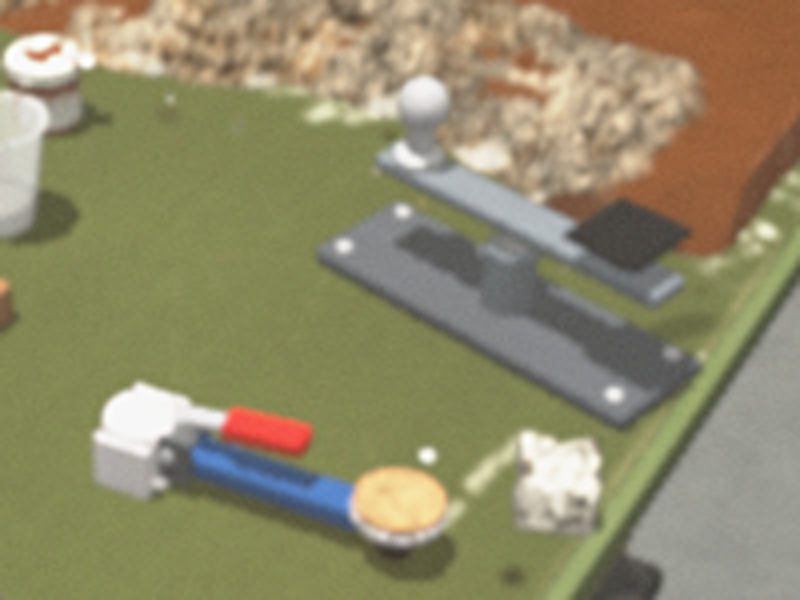

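```bash
python3 - <<'E'
from h import *
import pickle
C=pickle.load(open('c0.pkl','rb'));T,S=C['top'],C['side']
def tri(a,b):
    o1,d1=ray(T,*a);o2,d2=ray(S,*b)
    A=np.stack([d1,-d2],1);s=np.linalg.lstsq(A,o2-o1,rcond=None)[0]
    p,q=o1+s[0]*d1,o2+s[1]*d2; return (p+q)/2,np.linalg.norm(p-q)
tp=lambda u,v:(270+u/4.4,210+v/4.25); sp=lambda u,v:(270+u/4,150+v/4)
print('ball',tri(tp(655,182),sp(424,103)))
print('rest',tri(tp(572,488),sp(628,235)))
for a,b in [((527,420),(622,198)),((638,442),(568,235))]: pass
print('cork',atz(T,*tp(145,402),.037),tri(tp(145,402),sp(401,498)))
print('head',atz(T,*tp(123,112),.04),)
print('flats mid z.034',atz(T,*tp(76,118),.034),atz(T,*tp(173,113),.034))
print('redends',atz(T,*tp(134,210),.05),atz(T,*tp(141,298),.05))
for n,p in (('sole',(548,102)),('sole',(690,134)),('sole',(448,528)),('screw',(565,128)),('screw',(475,503))): print(n,atz(T,*tp(*p),.012))
print('rock',[atz(T,*tp(*p),.015) for p in ((245,490),(330,455),(370,525),(285,560))])
E
```

```text
ball (array([ 0.54982214, -0.15713751,  0.1168808 ]), np.float64(0.0019205636443486143))
rest (array([ 0.40276174, -0.11979085,  0.09807627]), np.float64(0.0031957250058270415))
cork [0.43944682 0.07973999 0.037     ] (array([0.43920688, 0.07964071, 0.03568013]), np.float64(0.0004491075081431836))
head [0.58896302 0.09250851 0.04      ]
flats mid z.034 [0.5862093  0.11625651 0.034     ] [0.58941093 0.06724942 0.034     ]
redends [0.53727768 0.08634803 0.05      ] [0.49234554 0.08236145 0.05      ]
sole [ 0.60012494 -0.12801962  0.012     ]
sole [ 0.58364468 -0.20207337  0.012     ]
sole [ 0.37448592 -0.07454745  0.012     ]
screw [ 0.58615048 -0.13673689  0.012     ]
screw [ 0.38747003 -0.08837735  0.012     ]
rock [array([0.39369867, 0.0286669 , 0.015     ]), array([ 0.41203086, -0.01432438,  0.015     ]), array([ 0.3760683, -0.0345945,  0.015    ]), array([0.35791307, 0.00831506, 0.015     ])]
```

>>> jog_arm([
  [[0, 0, -8, 0, 0, 0, 100], [0, 0, -8, 0, 0, 0, 100]],
])

```text
clock: 0.3
eef_pos: [0.1718, -0.4681, 0.2294]
orientation: [0.949, 0.315, -0.0, -0.002]
wrist_force: [1.0, -0.5, 0.3]
grip_width: 0.0856
```

```bash
cat >> h.py <<'E'
def pose():
    s=ctrl.state(); r=R.from_quat(s['orientation']); x=r.as_matrix()[:,0]
    return s,r,np.degrees(np.arctan2(x[1],x[0]))
def plan(p,yaw,n,tilt=0):
    # target: tool down at yaw (deg); print n equal rows in the tool axes
    s,r,y=pose(); q=np.array(s['eef_pos']); r0=r
    tgt=R.from_euler('ZX',[yaw,180],degrees=True)
    dv=(r0.inv()*tgt).as_rotvec(); step=(np.array(p)-q)/n
    rows=[]
    for i in range(n):
        rows.append(np.r_[np.degrees(dv)/n,r.inv().apply(step)*1000]); r=r*R.from_rotvec(dv/n)
    for w in rows: print(w.round(1).tolist())
def show():
    s,r,y=pose(); print('t',round(s['clock'],2),'p',(np.array(s['eef_pos'])*1000).round(1),'yaw',round(y,2),'z',r.as_matrix()[:,2].round(3),'F',s['wrist_force'].round(2),'M',s['wrist_torque'].round(3),'w',round(s['grip_width']*1000,1),'q',s['joint_positions'].round(2))
E
python3 -c "
from h import *
show()"
```

```text
t 0.3 p [ 171.8 -468.1  229.4] yaw 36.68 z [-0.002  0.004 -1.   ] F [ 0.99 -0.46  0.3 ] M [-0.001  0.026  0.056] w 85.6 q [-1.22  0.24  0.    1.34  0.    1.28]
```

```bash
python3 -c "
from h import *
plan([.503,.085,.14],184.9,18)"
```

```text
[0.0, -0.0, -8.2, 33.1, -13.6, 5.1]
[0.0, -0.0, -8.2, 34.7, -8.7, 5.1]
[0.0, -0.0, -8.2, 35.6, -3.7, 5.0]
[0.0, -0.0, -8.2, 35.8, 1.5, 5.0]
[0.0, -0.0, -8.2, 35.2, 6.6, 5.0]
[0.0, -0.0, -8.2, 33.9, 11.5, 5.0]
[0.0, -0.0, -8.2, 31.9, 16.3, 5.0]
[0.0, -0.0, -8.2, 29.2, 20.7, 5.0]
[0.0, -0.0, -8.2, 26.0, 24.6, 5.0]
[0.0, -0.0, -8.2, 22.2, 28.1, 5.0]
[0.0, -0.0, -8.2, 17.9, 31.0, 5.0]
[0.0, -0.0, -8.2, 13.3, 33.3, 5.0]
[0.0, -0.0, -8.2, 8.4, 34.8, 5.0]
[0.0, -0.0, -8.2, 3.3, 35.7, 5.0]
[0.0, -0.0, -8.2, -1.8, 35.8, 5.0]
[0.0, -0.0, -8.2, -6.9, 35.1, 5.0]
[0.0, -0.0, -8.2, -11.9, 33.8, 5.0]
[0.0, -0.0, -8.2, -16.6, 31.7, 5.0]
```

>>> jog_arm([
  [[0, 0, -8.2, 33, -13.5, 3], [0, 0, -8.2, 34.5, -8.5, 3], [0, 0, -8.2, 35.5, -3.5, 3], [0, 0, -8.2, 36, 1.5, 3], [0, 0, -8.2, 35, 6.5, 3], [0, 0, -8.2, 34, 11.5, 3], [0, 0, -8.2, 32, 16, 3], [0, 0, -8.2, 29, 20.5, 3]],
])

```text
schema error: expected 7 numbers
```

>>> jog_arm([
  [[0, 0, -8.2, 33, -13.5, 3, 100], [0, 0, -8.2, 34.5, -8.5, 3, 100], [0, 0, -8.2, 35.5, -3.5, 3, 100], [0, 0, -8.2, 36, 1.5, 3, 100], [0, 0, -8.2, 35, 6.5, 3, 100], [0, 0, -8.2, 34, 11.5, 3, 100], [0, 0, -8.2, 32, 16, 3, 100], [0, 0, -8.2, 29, 20.5, 3, 100]],
])

```text
clock: 1.1
eef_pos: [0.316, -0.2143, 0.2019]
orientation: [0.612, 0.791, 0.002, -0.004]
wrist_force: [-0.5, -0.9, -0.3]
grip_width: 0.085
```

```bash
python3 -c "
from h import *
show();plan([.503,.085,.14],184.9,12)"
```

```text
t 1.1 p [ 316.  -214.3  201.9] yaw 104.48 z [-0.005  0.008 -1.   ] F [-0.49 -0.92 -0.29] M [-0.021 -0.009 -0.015] w 85.0 q [-0.6   0.03 -0.32  1.23  0.    0.72]
[0.0, -0.0, -6.7, 20.2, 21.3, 5.3]
[0.0, -0.0, -6.7, 17.6, 23.6, 5.3]
[0.0, -0.0, -6.7, 14.7, 25.4, 5.2]
[0.0, -0.0, -6.7, 11.7, 27.0, 5.2]
[0.0, -0.0, -6.7, 8.4, 28.2, 5.2]
[0.0, -0.0, -6.7, 5.1, 29.0, 5.2]
[0.0, -0.0, -6.7, 1.7, 29.4, 5.2]
[0.0, -0.0, -6.7, -1.8, 29.4, 5.2]
[0.0, -0.0, -6.7, -5.2, 29.0, 5.2]
[0.0, -0.0, -6.7, -8.5, 28.2, 5.2]
[0.0, -0.0, -6.7, -11.7, 27.0, 5.2]
[0.0, -0.0, -6.7, -14.8, 25.4, 5.2]
```

>>> jog_arm([
  [[0, 0, -6.7, 20, 21.5, 3, 100], [0, 0, -6.7, 17.5, 23.5, 3, 100], [0, 0, -6.7, 15, 25.5, 3, 100], [0, 0, -6.7, 11.5, 27, 3, 100], [0, 0, -6.7, 8.5, 28, 4, 100], [0, 0, -6.7, 5, 29, 5, 100], [0, 0, -6.7, 2, 29.5, 5, 100], [0, 0, -6.7, -2, 29.5, 5, 100]],
])

```text
clock: 1.9
eef_pos: [0.4386, -0.0013, 0.1688]
orientation: [0.169, 0.986, 0.003, -0.005]
wrist_force: [1.5, 0.3, 0.7]
grip_width: 0.0853
```

>>> jog_arm([
  [[0, 0, -6.7, -5, 29, 5, 100], [0, 0, -6.7, -8.5, 28, 5, 100], [0, 0, -6.7, -11.5, 27, 5, 100], [0, 0, -6.7, -15, 25.5, 5, 100]],
])

```text
clock: 2.3
eef_pos: [0.4959, 0.1064, 0.1465]
orientation: [-0.074, 0.997, 0.004, -0.006]
wrist_force: [0.4, -0.8, 0.0]
grip_width: 0.0855
```

```bash
python3 - <<'E'
from h import *
show();plan([.503,.085,.12],184.9,2)
c=cam('top','t2.png'); d=cam('side','s2.png')
cv2.imwrite('pics/t2.png',cv2.resize(c['image'][180:360,200:460],None,fx=3,fy=3)); cv2.imwrite('pics/s2.png',cv2.resize(d['image'][120:320,220:480],None,fx=3,fy=3))
E
```

```text
t 2.3 p [495.9 106.4 146.5] yaw -171.46 z [-0.012  0.007 -1.   ] F [ 0.35 -0.78  0.05] M [-0.049 -0.011 -0.001] w 85.5 q [ 0.21  0.32 -0.12  1.14  0.01  0.06]
[0.3, -0.3, 1.8, -2.0, -11.2, 13.1]
[0.3, -0.3, 1.8, -2.3, -11.1, 13.2]
```

View pics/t2.png

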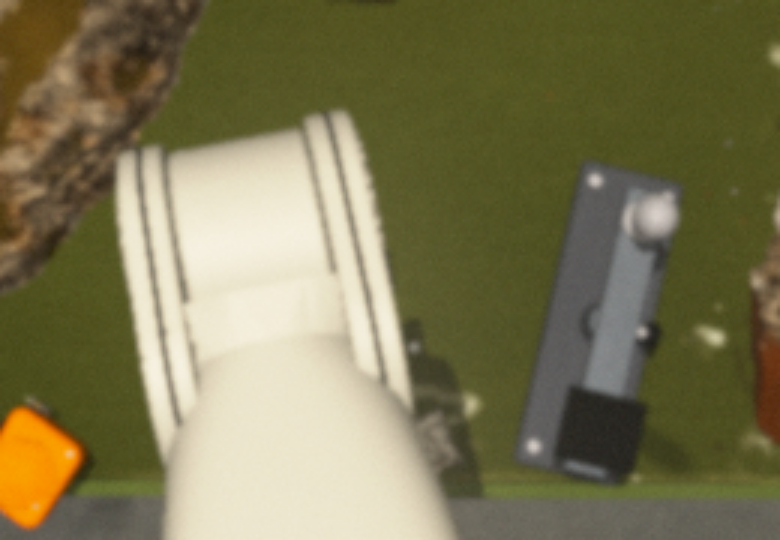

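View pics/s2.png

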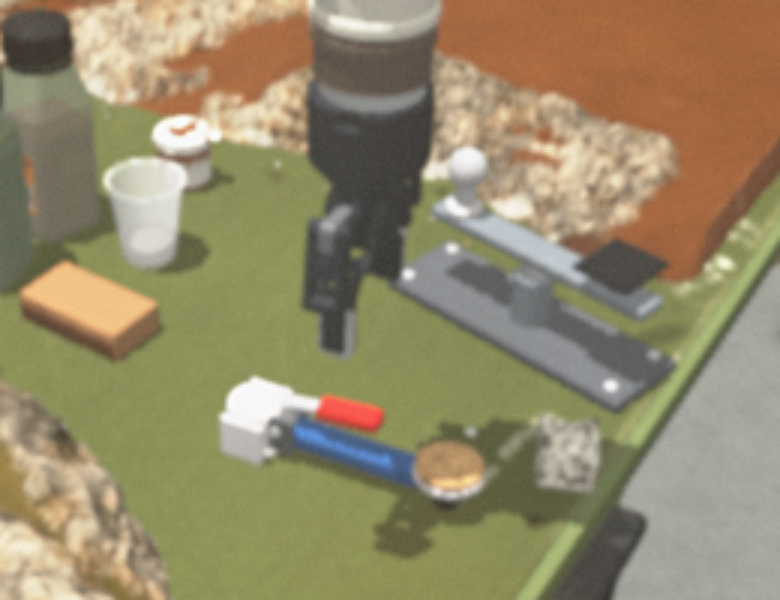

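>>> jog_arm([
  [[0.3, -0.3, 1.8, -2, -11, 15, 60], [0.3, -0.3, 1.8, -2, -10, 15, 60], [0, 0, 0, 0, 0, 0, 60], [0, 0, 0, 0, 0, 0, 60]],
])

```text
clock: 2.8
eef_pos: [0.5018, 0.0876, 0.1139]
orientation: [-0.042, 0.999, -0.001, -0.002]
wrist_force: [0.3, 0.6, -0.5]
grip_width: 0.0512
```

```bash
python3 - <<'E'
from h import *
show();plan([.503,.085,.036],184.9,5)
E
```

```text
t 2.8 p [501.8  87.6 113.9] yaw -175.2 z [-0.004 -0.002 -1.   ] F [ 0.34  0.61 -0.55] M [ 0.013 -0.013  0.013] w 51.2 q [ 0.17  0.34 -0.17  1.06 -0.    0.09]
[-0.0, -0.0, -0.0, -0.3, -0.5, 15.6]
[-0.0, -0.0, -0.0, -0.2, -0.5, 15.6]
[-0.0, -0.0, -0.0, -0.2, -0.5, 15.6]
[-0.0, -0.0, -0.0, -0.2, -0.5, 15.6]
[-0.0, -0.0, -0.0, -0.2, -0.5, 15.6]
```

>>> jog_arm([
  [[0, 0, 0, -0.3, -0.5, 20, 55], [0, 0, 0, -0.2, -0.5, 20, 50], [0, 0, 0, -0.2, -0.5, 20, 50], [0, 0, 0, -0.2, -0.5, 10, 50], [0, 0, 0, 0, 0, 5, 50], [0, 0, 0, 0, 0, 0, 50]],
])

```text
clock: 3.4
eef_pos: [0.5054, 0.0858, 0.0421]
orientation: [-0.042, 0.999, 0.0, 0.002]
wrist_force: [0.4, 1.1, -0.7]
grip_width: 0.0428
```

```bash
python3 - <<'E'
from h import *
show();plan([.503,.085,.036],184.9,1)
d=cam('side'); cv2.imwrite('pics/s3.png',cv2.resize(d['image'][200:300,280:440],None,fx=5,fy=5))
E
```

```text
t 3.4 p [505.4  85.8  42.1] yaw -175.23 z [ 0.004  0.    -1.   ] F [ 0.41  1.1  -0.66] M [-0.021  0.041 -0.003] w 42.8 q [ 0.17  0.43 -0.26  0.88 -0.    0.09]
[-0.0, 0.2, -0.1, 2.4, -0.6, 6.1]
```

View pics/s3.png

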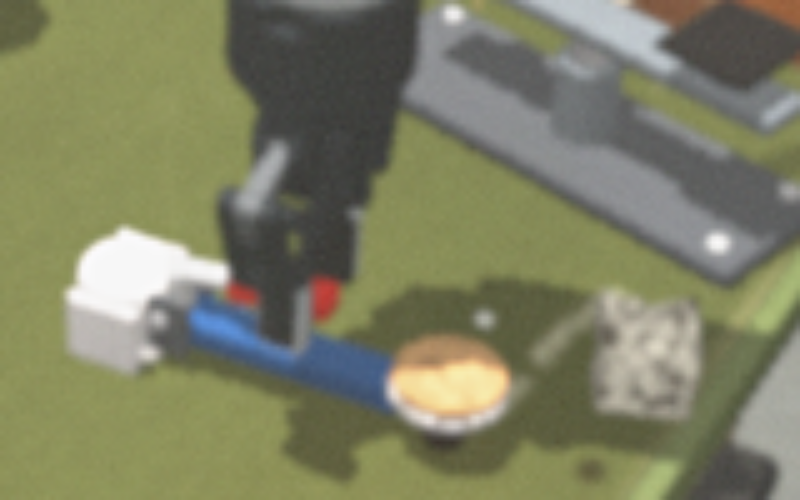

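>>> jog_arm([
  [[0, 0, 0, 2.5, -0.5, 5, 50], [0, 0, 0, 0, 0, 0, 25], [0, 0, 0, 0, 0, 0, 15], [0, 0, 0, 0, 0, 0, 10], [0, 0, 0, 0, 0, 0, 10], [0, 0, 0, 0, 0, 0, 10]],
], newtons=25)

```text
clock: 4.05
eef_pos: [0.5049, 0.0859, 0.0395]
orientation: [-0.042, 0.999, 0.001, 0.004]
wrist_force: [0.2, 0.5, -1.9]
grip_width: 0.0167
```

```bash
python3 - <<'E'
from h import *
show()
E
```

```text
t 4.05 p [504.9  85.9  39.5] yaw -175.2 z [ 0.009  0.002 -1.   ] F [ 0.23  0.47 -1.94] M [ 0.068 -0.054 -0.008] w 16.7 q [ 0.17  0.43 -0.27  0.86  0.    0.08]
```

>>> jog_arm([
  [[0, 4, 0, -1, 0, -4.3, 10], [0, 4, 0, -1, 0, -4.3, 10], [0, 4, 0, -1, 0, -4.3, 10], [0, 0, 0, 0, 0, 0, 10]],
])

```text
clock: 4.45
eef_pos: [0.5075, 0.086, 0.0525]
orientation: [-0.042, 0.994, -0.004, -0.104]
wrist_force: [1.5, -0.5, -2.6]
grip_width: 0.0173
```

```bash
python3 - <<'E'
from h import *
show()
d=cam('side'); cv2.imwrite('pics/s4.png',cv2.resize(d['image'][200:300,280:440],None,fx=5,fy=5))
E
```

```text
t 4.45 p [507.5  86.   52.5] yaw -175.17 z [-0.206 -0.017 -0.978] F [ 1.55 -0.52 -2.62] M [ 0.009 -0.596  0.014] w 17.3 q [ 0.16  0.57 -0.01  1.2   0.02  0.07]
```

View pics/s4.png

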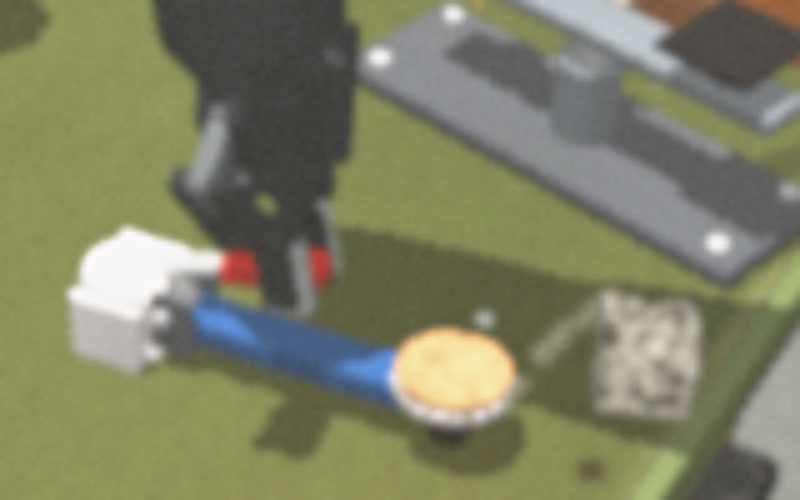

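>>> jog_arm([
  [[0, 4, 0, -1, 0, -2.5, 10], [0, 4, 0, -1, 0, -3.5, 10], [0, 4, 0, -1, 0, -4, 10], [0, 0, 0, 0, 0, 0, 10]],
])

```text
clock: 4.9
eef_pos: [0.5107, 0.0865, 0.0627]
orientation: [-0.042, 0.977, -0.008, -0.207]
wrist_force: [-1.9, -0.4, 1.4]
grip_width: 0.0174
```

```bash
python3 - <<'E'
from h import *
show()
d=cam('side'); cv2.imwrite('pics/s5.png',cv2.resize(d['image'][200:300,280:440],None,fx=5,fy=5))
E
```

```text
t 4.9 p [510.7  86.5  62.7] yaw -175.11 z [-0.404 -0.034 -0.914] F [-1.94 -0.4   1.45] M [ 0.005 -0.22  -0.026] w 17.4 q [0.15 0.74 0.26 1.51 0.03 0.06]
```

View pics/s5.png

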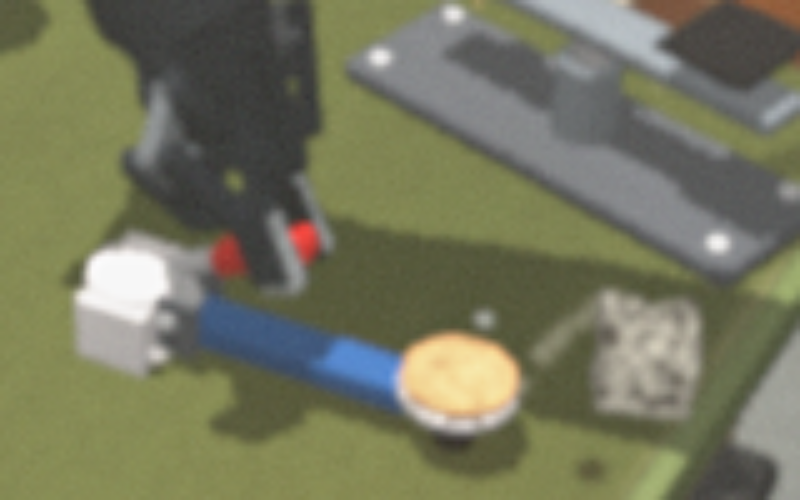

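>>> jog_arm([
  [[0, 4, 0, -2, 0, -4, 10], [0, 4, 0, -2, 0, -4, 10], [0, 0, 0, 0, 0, 0, 10]],
])

```text
clock: 5.25
eef_pos: [0.5134, 0.0867, 0.0688]
orientation: [-0.041, 0.96, -0.012, -0.277]
wrist_force: [-0.7, 0.0, 0.6]
grip_width: 0.0169
```

```bash
python3 - <<'E'
from h import *
show()
d=cam('side'); cv2.imwrite('pics/s6.png',cv2.resize(d['image'][200:300,280:440],None,fx=5,fy=5))
E
```

```text
t 5.25 p [513.4  86.7  68.8] yaw -175.08 z [-0.53  -0.045 -0.847] F [-0.74  0.04  0.64] M [ 0.075 -0.669  0.048] w 16.9 q [0.15 0.86 0.45 1.72 0.03 0.05]
```

View pics/s6.png

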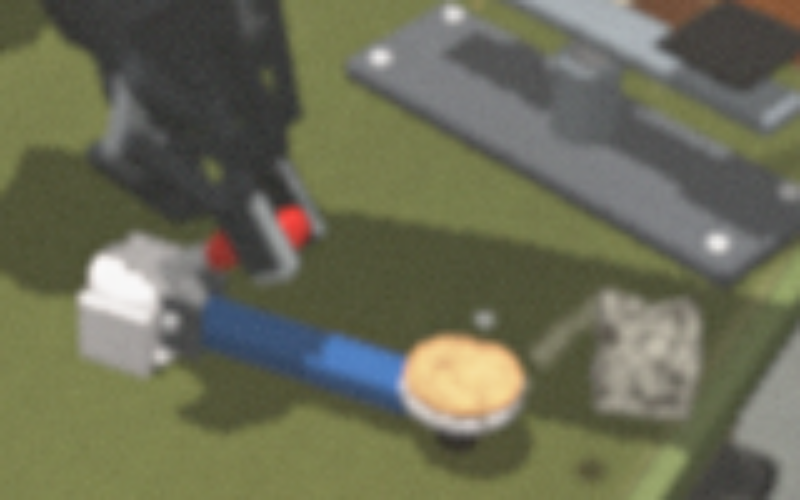

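>>> jog_arm([
  [[0, 0, 0, 0, 0, 0, 50], [0, 0, 0, 0, 0, 0, 70], [0, 0, 0, 0, 0, 0, 80], [0, 0, 0, 0, 0, -15, 100], [0, 0, 0, 0, 0, -25, 100], [0, -4, 0, 0, 0, -25, 100], [0, -8, 0, 0, 0, -25, 100], [0, -8, 0, 0, 0, 0, 100]],
])

```text
clock: 6.1
eef_pos: [0.5629, 0.0907, 0.1461]
orientation: [-0.042, 0.995, -0.004, -0.096]
wrist_force: [1.1, -0.5, -0.9]
grip_width: 0.0854
```

```bash
python3 - <<'E'
from h import *
show();plan([.38,-.10,.30],184.9,8)
d=cam('side'); cv2.imwrite('pics/s7.png',cv2.resize(d['image'][200:300,280:440],None,fx=5,fy=5))
E
```

```text
t 6.1 p [562.9  90.7 146.1] yaw -175.11 z [-0.19  -0.016 -0.982] F [ 1.09 -0.53 -0.94] M [ 0.059 -0.212 -0.068] w 85.4 q [0.15 0.58 0.28 1.46 0.01 0.07]
[-0.0, -1.4, -0.0, 28.0, -21.8, -14.2]
[-0.0, -1.4, -0.0, 27.7, -21.8, -14.8]
[-0.0, -1.4, -0.0, 27.3, -21.8, -15.5]
[-0.0, -1.4, -0.0, 26.9, -21.8, -16.1]
[-0.0, -1.4, -0.0, 26.5, -21.8, -16.8]
[-0.0, -1.4, -0.0, 26.1, -21.8, -17.4]
[-0.0, -1.4, -0.0, 25.7, -21.8, -18.0]
[-0.0, -1.4, -0.0, 25.3, -21.8, -18.6]
```

View pics/s7.png

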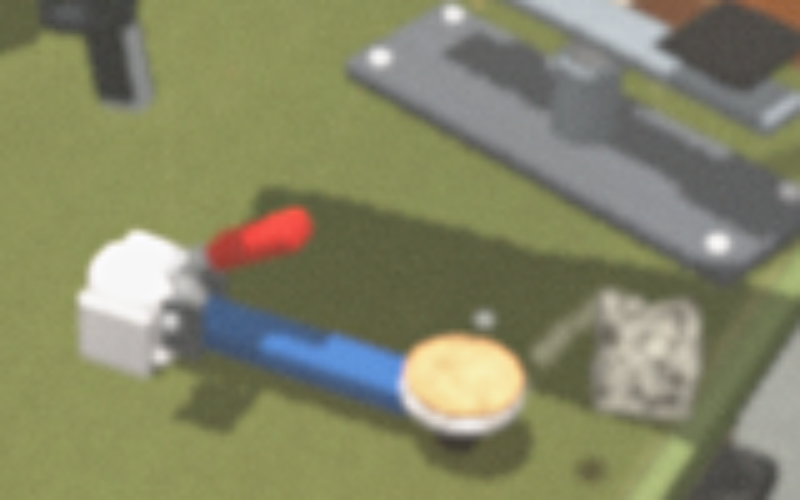

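>>> jog_arm([
  [[0, -1.5, 0, 24, -45, -15, 100], [0, -1.5, 0, 24, -45, -15, 100], [0, -1.5, 0, 24, -45, -15, 100], [0, -1.5, 0, 24, -45, -15, 100], [0, -1.5, 0, 24, -45, -15, 100], [0, -1.5, 0, 24, -45, -15, 100], [0, -1.5, 0, 24, -45, -15, 100], [0, 0, 0, 0, 0, 0, 100]],
])

```text
clock: 6.95
eef_pos: [0.4269, -0.221, 0.2614]
orientation: [-0.046, 0.999, -0.003, -0.007]
wrist_force: [-0.1, -0.1, -0.5]
grip_width: 0.0852
```

```bash
python3 - <<'E'
from h import *
import pickle
show()
C={n:cam(n) for n in('side','top')}
pickle.dump(C,open('c1.pkl','wb'))
cv2.imwrite('pics/t8.png',cv2.resize(C['top']['image'][220:330,270:370],None,fx=5.4,fy=5.4,interpolation=cv2.INTER_CUBIC))
cv2.imwrite('pics/s8.png',cv2.resize(C['side']['image'][220:300,280:400],None,fx=6,fy=6,interpolation=cv2.INTER_CUBIC))
E
```

```text
t 6.95 p [ 426.9 -221.   261.4] yaw -174.75 z [-0.014 -0.008 -1.   ] F [-0.15 -0.12 -0.53] M [ 0.024  0.007 -0.003] w 85.2 q [-0.47  0.2   0.03  1.41 -0.01 -0.56]
```

View pics/t8.png

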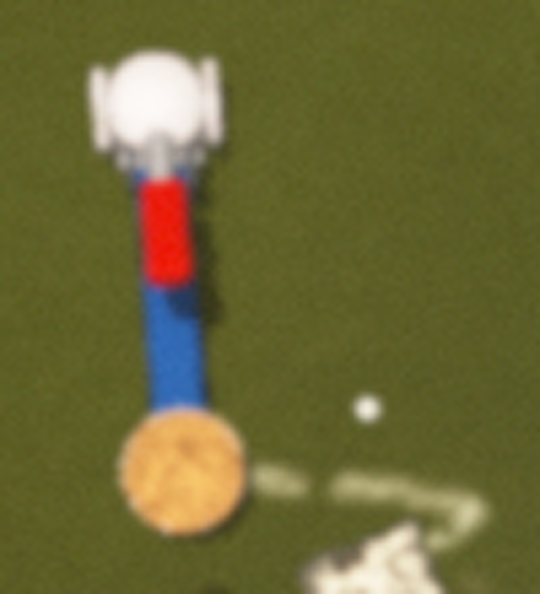

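View pics/s8.png

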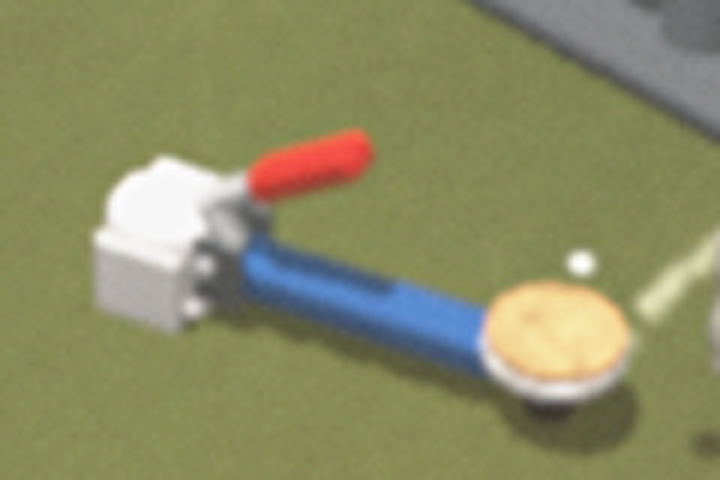

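```bash
python3 - <<'E'
from h import *
import pickle
C=pickle.load(open('c1.pkl','rb'));T,S=C['top'],C['side']
tp=lambda u,v:(270+u/5.4,220+v/5.4); sp=lambda u,v:(280+u/6,220+v/6)
cork=atz(T,*tp(183,470),.037); ck2=atz(S,*sp(557,331),.037)
a=atz(T,*tp(99,109),.034);b=atz(T,*tp(212,99),.034);m=(a+b)/2
print(cork,ck2,a,b,m,np.linalg.norm((m-cork)[:2]),np.degrees(np.arctan2(*(m-cork)[1::-1])),np.degrees(np.arctan2(*(a-b)[1::-1]))-90)
# handle angle from side: predict grip end centers for angles
ex=(m-cork);ex[2]=0;ex/=np.linalg.norm(ex);O=m.copy();O[2]=0
for t in(0.3,.4,.5,.55,.6):
    for r in((-78,20),(-30,20)):
        x=r[0]*np.cos(t)+r[1]*np.sin(t)-22;z=-r[0]*np.sin(t)+r[1]*np.cos(t)+26
        P=O+ex*x/1000+[0,0,z/1000]; u=proj(S,P)[0];v=proj(T,P)[0]
        print(t,((u-[280,220])*6).round(),((v-[270,220])*5.4).round())
# ball
D=pickle.load(open('c0.pkl','rb'))
for n,(x,y),w in(('top',(419,253),16),('side',(376,176),12)):
    im=D[n]['image'][y-w:y+w,x-w:x+w]; cv2.imwrite(f'pics/ball_{n}.png',cv2.resize(im,None,fx=20,fy=20,interpolation=cv2.INTER_CUBIC))
E
```

```text
[0.43417103 0.07764128 0.037     ] [0.4329618  0.07993609 0.037     ] [0.58082351 0.11382013 0.034     ] [0.58549849 0.06734253 0.034     ] [0.583161   0.09058133 0.034     ] 0.1495508479926166 4.963786575393588 5.743816810283633
0.3 [404. 206.] [172. 322.]
0.3 [283. 199.] [164. 209.]
0.4 [393. 187.] [171. 310.]
0.4 [276. 192.] [163. 201.]
0.5 [380. 169.] [170. 296.]
0.5 [268. 186.] [162. 193.]
0.55 [373. 160.] [170. 289.]
0.55 [264. 183.] [162. 189.]
0.6 [365. 151.] [169. 281.]
0.6 [260. 180.] [162. 185.]
```

View pics/ball_top.png

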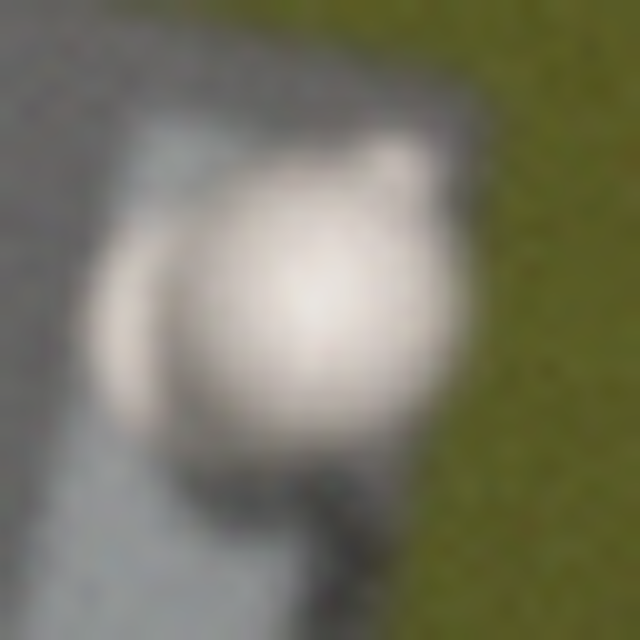

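View pics/ball_side.png

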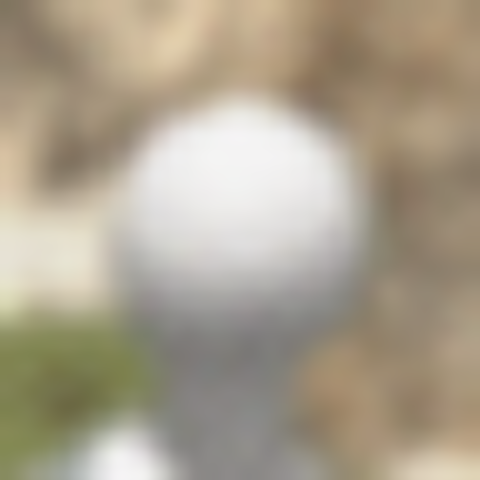

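```bash
cat > ball.py <<'E'
from h import *
import pickle
from scipy.ndimage import map_coordinates
from scipy.optimize import minimize
D=pickle.load(open('c0.pkl','rb'))
def sc(n,P,arc,show=False):
    c=D[n];g=c['image'].astype(float).max(2)
    uv=proj(c,P)[0]; dist=np.linalg.norm(ray(c,320,240)[0]-P); r=c['fx']*.016/dist
    a=np.radians(arc)
    f=lambda rr:map_coordinates(g,[uv[1]+rr*np.sin(a),uv[0]+rr*np.cos(a)],order=1)
    return np.mean(f(r-.8)-f(r+.8))
arcT=np.r_[-95:60:3]   # right side/top against the dark ground
arcS=np.r_[-200:20:3]
best=None
for x in np.arange(.540,.562,.001):
  for y in np.arange(-.166,-.146,.001):
    for z in np.arange(.104,.130,.001):
      s=sc('top',np.array([x,y,z]),arcT)+sc('side',np.array([x,y,z]),arcS)
      if best is None or s>best[0]: best=(s,x,y,z)
print(best); P=np.array(best[1:]); print(proj(D['top'],P),proj(D['side'],P))
T,S=D['top'],D['side']
def tri(a,b):
    o1,d1=ray(T,*a);o2,d2=ray(S,*b)
    A=np.stack([d1,-d2],1);s=np.linalg.lstsq(A,o2-o1,rcond=None)[0]
    p,q=o1+s[0]*d1,o2+s[1]*d2; return (p+q)/2,p-q
print(tri((418.05,251.5),(375.6,174.6)))
tp=lambda u,v:(269.6+u/4.4,209.6+v/4.25)
for n,p in (('sole',(548,102)),('sole',(690,134)),('sole',(448,528)),('screw',(565,128)),('screw',(475,503))): print(n,atz(T,*tp(*p),.012))
E
python3 ball.py
```

```text
Still running in the background as job /tmp/bash_jobs.1000/08e7f08bff24 (pid 1086). You'll get a notice when it ends.
```

```bash
kill -- -$(cat /tmp/bash_jobs.1000/08e7f08bff24/pid); 
sed -i "s/c=D\[n\];g=.*/c=D[n];g=G[n]/; s/^def sc/G={n:cv2.GaussianBlur(D[n]['image'].max(2).astype(np.float64),(0,0),.5) for n in D}\ndef sc/; s/order=1)/order=1,prefilter=False)/" ball.py
sed -i 's/,\.001)/,.002)/' ball.py; export OMP_NUM_THREADS=1 OPENBLAS_NUM_THREADS=1; time timeout 300 python3 ball.py
```

```text
(np.float64(72.75961889379649), np.float64(0.552), np.float64(-0.156), np.float64(0.11800000000000001))
[[418.22414503 251.29664121]] [[375.40211157 175.31117379]]
(array([ 0.55129297, -0.15501204,  0.12065348]), array([ 1.17375212e-04,  5.40267215e-05, -3.23914920e-06]))
sole [ 0.6010359  -0.12710985  0.012     ]
sole [ 0.5845546  -0.20116888  0.012     ]
sole [ 0.37535729 -0.0736572   0.012     ]
screw [ 0.58705925 -0.13582891  0.012     ]
screw [ 0.38834391 -0.08748648  0.012     ]
real	0m2.483s
user	0m1.883s
sys	0m0.309s
```

```bash
python3 -c "
from h import *
plan([.589,.092,.13],185,8)"
```

```text
[-0.0, -0.1, 0.1, -24.0, 36.5, 15.7]
[-0.0, -0.1, 0.1, -23.9, 36.6, 15.8]
[-0.0, -0.1, 0.1, -23.9, 36.6, 15.8]
[-0.0, -0.1, 0.1, -23.8, 36.6, 15.9]
[-0.0, -0.1, 0.1, -23.7, 36.6, 15.9]
[-0.0, -0.1, 0.1, -23.6, 36.7, 16.0]
[-0.0, -0.1, 0.1, -23.6, 36.7, 16.1]
[-0.0, -0.1, 0.1, -23.5, 36.7, 16.1]
```

>>> jog_arm([
  [[0, -0.1, 0.1, -24, 36.5, 5, 100], [0, -0.1, 0.1, -24, 36.5, 5, 100], [0, -0.1, 0.1, -24, 36.5, 10, 100], [0, -0.1, 0.1, -24, 36.5, 16, 100], [0, -0.1, 0.1, -24, 36.5, 20, 100], [0, -0.1, 0.1, -24, 36.5, 20, 100], [0, -0.1, 0.1, -20, 32, 20, 100], [0, 0, 0, 0, 0, 0, 100]],
])

```text
clock: 7.85
eef_pos: [0.5685, 0.0691, 0.1534]
orientation: [-0.049, 0.999, -0.0, -0.006]
wrist_force: [-1.8, 0.2, -1.4]
grip_width: 0.0854
```

```bash
python3 -c "
from h import *
show();plan([.589,.092,.09],185,3)"
```

```text
t 7.85 p [568.5  69.1 153.4] yaw -174.34 z [-0.012 -0.001 -1.   ] F [-1.76  0.24 -1.44] M [-0.016  0.018 -0.046] w 85.4 q [0.12 0.44 0.08 1.23 0.   0.02]
[0.0, -0.2, 0.2, -7.8, 6.9, 21.0]
[0.0, -0.2, 0.2, -7.7, 7.0, 21.1]
[0.0, -0.2, 0.2, -7.6, 7.0, 21.1]
```

>>> jog_arm([
  [[0, -0.2, 0.2, -8, 7, 17, 100], [0, -0.2, 0.2, -8, 7, 17, 100], [0, -0.2, 0.2, -6, 7, 15, 100], [0, 0, 0, 0, 0, 0, 100], [0, 0, 0, 0, 0, 0, 100]],
])

```text
clock: 8.35
eef_pos: [0.5834, 0.102, 0.0995]
orientation: [-0.052, 0.999, -0.001, -0.006]
wrist_force: [0.5, -0.5, -0.3]
grip_width: 0.0851
```

```bash
python3 -c "
from h import *
show();plan([.589,.092,.006],185,5)"
```

```text
t 8.35 p [583.4 102.   99.5] yaw -174.03 z [-0.012 -0.002 -1.   ] F [ 0.46 -0.46 -0.26] M [-0.03   0.064 -0.024] w 85.1 q [ 0.17  0.51  0.06  1.12 -0.    0.07]
[-0.0, -0.1, 0.2, -1.1, -2.1, 18.7]
[-0.0, -0.1, 0.2, -1.1, -2.1, 18.7]
[-0.0, -0.1, 0.2, -1.1, -2.1, 18.7]
[-0.0, -0.1, 0.2, -1.0, -2.1, 18.7]
[-0.0, -0.1, 0.2, -1.0, -2.1, 18.7]
```

>>> jog_arm([
  [[0, -0.7, 1, -5, -9, 5, 100], [0, 0, 0, -0.5, -1, 5, 100], [0, 0, 0, 0, 0, 5, 100], [0, 0, 0, 0, 0, 0, 100]],
])

```text
clock: 8.75
eef_pos: [0.5907, 0.0908, 0.086]
orientation: [-0.042, 0.999, -0.001, 0.002]
wrist_force: [-1.4, 0.7, -0.7]
grip_width: 0.0854
```

```bash
python3 -c "
from h import *
show();plan([.589,.092,.006],185,4)"
```

```text
t 8.75 p [590.7  90.8  86. ] yaw -175.17 z [ 0.004 -0.001 -1.   ] F [-1.41  0.65 -0.73] M [-0.037 -0.004 -0.042] w 85.4 q [ 0.15  0.52  0.03  1.08 -0.    0.07]
[-0.0, 0.1, -0.0, 0.5, 0.4, 20.0]
[-0.0, 0.1, -0.0, 0.5, 0.3, 20.0]
[-0.0, 0.1, -0.0, 0.4, 0.3, 20.0]
[-0.0, 0.1, -0.0, 0.4, 0.3, 20.0]
```

>>> jog_arm([
  [[0, 0, 0, 0.5, 0.4, 20, 100], [0, 0, 0, 0.5, 0.4, 20, 100], [0, 0, 0, 0.5, 0.4, 20, 100], [0, 0, 0, 0, 0, 8, 100], [0, 0, 0, 0, 0, 0, 100]],
])

```text
clock: 9.25
eef_pos: [0.5918, 0.0904, 0.0189]
orientation: [-0.041, 0.999, -0.0, 0.005]
wrist_force: [0.3, 0.0, 0.6]
grip_width: 0.0855
```

```bash
python3 -c "
from h import *
show();plan([.589,.092,.006],185,1)
d=cam('side'); cv2.imwrite('pics/s9.png',cv2.resize(d['image'][200:300,280:440],None,fx=5,fy=5))"
```

```text
t 9.25 p [591.8  90.4  18.9] yaw -175.33 z [ 0.01 -0.   -1.  ] F [0.34 0.   0.64] M [0.015 0.042 0.002] w 85.5 q [ 0.15  0.59 -0.04  0.92 -0.    0.07]
[-0.1, 0.6, -0.3, 2.8, 1.8, 12.9]
```

View pics/s9.png

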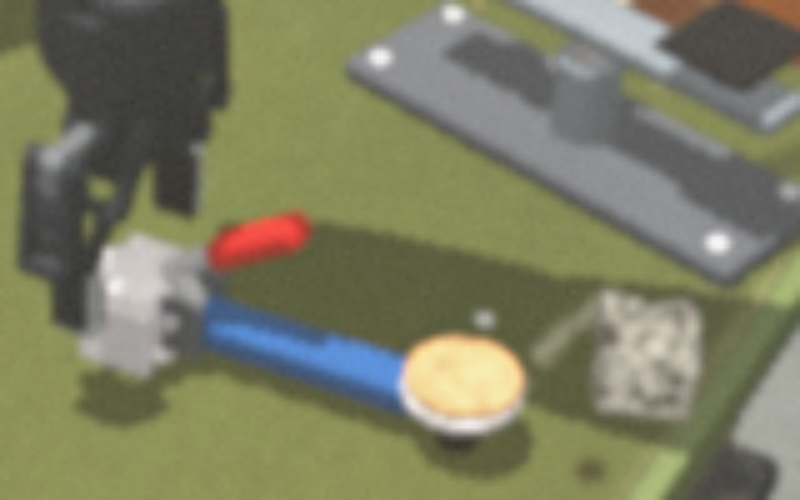

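>>> jog_arm([
  [[0, 0.5, 0, 4.5, 1.5, 7, 100], [0, 0, 0, 0.5, 0, 5, 100], [0, 0, 0, 0, 0, 0, 100]],
])

```text
clock: 9.6
eef_pos: [0.5887, 0.0918, 0.0092]
orientation: [-0.041, 0.999, -0.0, 0.003]
wrist_force: [-0.4, 0.2, -0.4]
grip_width: 0.0855
```

```bash
python3 -c "
from h import *
show();plan([.588,.092,.006],185,1)
d=cam('side'); cv2.imwrite('pics/s10.png',cv2.resize(d['image'][200:300,280:440],None,fx=5,fy=5))
print((proj(d,[[.587,.092+.0255,.034],[.587+.017,.1165+.0015,.034],[.587-.017,.1165-.0015,.034]])-[280,200])*5)"
```

```text
t 9.6 p [588.7  91.8   9.2] yaw -175.34 z [ 0.006 -0.    -1.   ] F [-0.4   0.2  -0.42] M [-0.007  0.004 -0.032] w 85.5 q [ 0.16  0.6  -0.06  0.91 -0.    0.07]
[-0.0, 0.3, -0.3, 0.7, 0.2, 3.2]
[[100.69497877 302.68703774]
 [ 66.86289869 289.7395016 ]
 [137.45816875 313.21307522]]
```

View pics/s10.png

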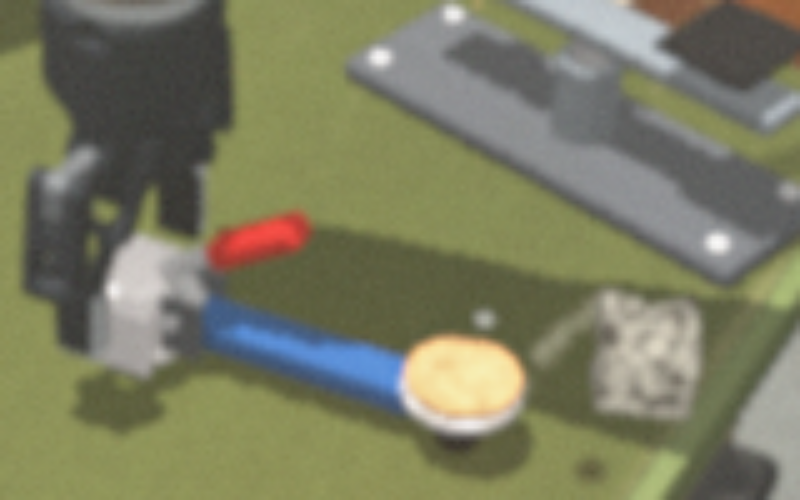

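>>> jog_arm([
  [[0, 0.3, -0.5, 3, 0.2, 4, 100], [0, 0, 0, 0, 0, 0, 80], [0, 0, 0, 0, 0, 0, 60], [0, 0, 0, 0, 0, 0, 50], [0, 0, 0, 0, 0, 0, 40], [0, 0, 0, 0, 0, 0, 40], [0, 0, 0, 0, 0, 0, 40]],
], newtons=60)

```text
clock: 10.35
eef_pos: [0.5866, 0.0925, 0.0065]
orientation: [-0.045, 0.999, 0.0, 0.001]
wrist_force: [0.3, -0.7, -0.9]
grip_width: 0.0501
```

```bash
python3 -c "
from h import *
show()
d=cam('side'); cv2.imwrite('pics/s11.png',cv2.resize(d['image'][200:300,280:440],None,fx=5,fy=5))"
```

```text
t 10.35 p [586.6  92.5   6.5] yaw -174.79 z [ 0.003  0.001 -1.   ] F [ 0.31 -0.66 -0.93] M [ 0.097  0.019 -0.004] w 50.1 q [ 0.16  0.6  -0.06  0.9   0.    0.07]
```

View pics/s11.png

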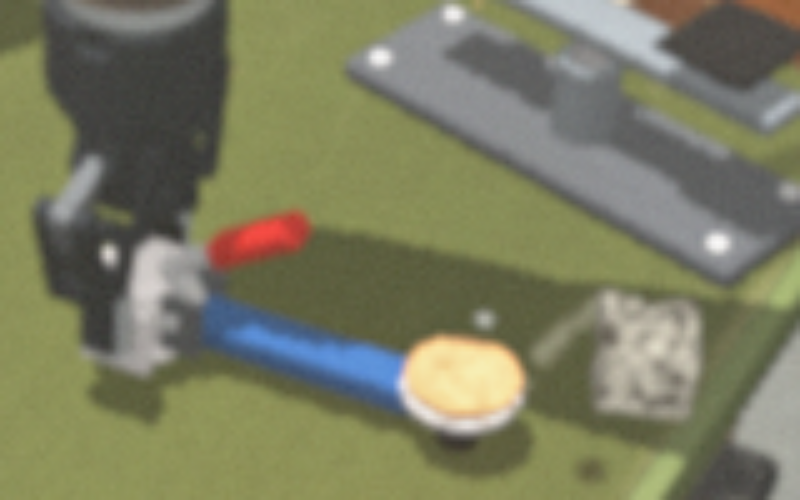

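>>> jog_arm([
  [[0, 0, 0, 0, 0, -5, 40], [0, 0, 0, 0, 0, -15, 40], [0, 0, 0, 0, 0, -25, 40], [0, 0, 0, 0, 0, -15, 40], [0, 0, 0, 0, 0, 0, 40]],
], newtons=70)

```text
clock: 10.9
eef_pos: [0.5814, 0.0912, 0.0632]
orientation: [-0.045, 0.999, -0.001, -0.005]
wrist_force: [0.1, 0.1, -4.8]
grip_width: 0.05
```

```bash
python3 -c "
from h import *
show()
d=cam('side'); cv2.imwrite('pics/s12.png',cv2.resize(d['image'][160:280,260:420],None,fx=5,fy=5))"
```

```text
t 10.9 p [581.4  91.2  63.2] yaw -174.79 z [-0.01  -0.002 -1.   ] F [ 0.13  0.15 -4.84] M [ 0.005 -0.261  0.002] w 50.0 q [ 0.16  0.54 -0.    1.04 -0.    0.06]
```

View pics/s12.png

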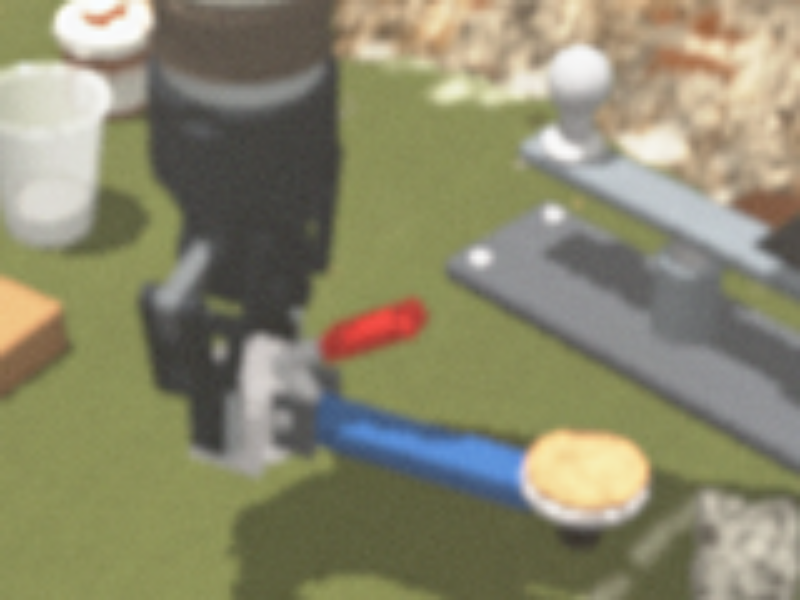

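```bash
cat >> h.py <<'E'
OFF=np.array([.0043,0,.0065])  # coupler origin in the tool frame
def coup(pts,droop=0):
    s,r,y=pose(); M=r.as_matrix()
    B=np.stack([-M[:,0],M[:,1],-M[:,2]],1)@R.from_euler('y',-droop,degrees=True).as_matrix()
    O=s['eef_pos']+M@OFF
    return O+(B@(np.array(pts,float)/1000).T).T
E
python3 - <<'E'
from h import *
d=cam('side')
for dr in(-2,0,2,4):
  p=(proj(d,coup([[-150,0,37],[17,25.5,34],[17,25.5,0],[-75,11,27]],dr))-[260,160]+.5)*5-.5; print(dr,p.round().tolist())
E
```

```text
-2 [[592.0, 461.0], [191.0, 401.0], [196.0, 466.0], [408.0, 450.0]]
0 [[594.0, 472.0], [194.0, 401.0], [196.0, 465.0], [410.0, 456.0]]
2 [[596.0, 483.0], [196.0, 401.0], [196.0, 464.0], [412.0, 461.0]]
4 [[597.0, 494.0], [199.0, 400.0], [196.0, 463.0], [413.0, 467.0]]
```

>>> jog_arm([
  [[0, 0, 0, 0, 0, -15, 40], [0, 0, 0, 0, 0, -25, 40], [0, 0, 0, 0, 0, -30, 40], [0, 0, 0, 0, 0, -25, 40], [0, 0, 0, 0, 0, -12, 40], [0, 0, 0, 0, 0, 0, 40], [0, 0, 0, 0, 0, 0, 40]],
])

```text
clock: 11.7
eef_pos: [0.5742, 0.0899, 0.1577]
orientation: [-0.045, 0.999, -0.003, -0.019]
wrist_force: [-0.6, 0.1, -6.5]
grip_width: 0.0497
```

```bash
sed -i 's/.0043,0,.0065/.003,0,.0065/' h.py; python3 -c "
from h import *
show(); plan([.5544,-.1562,.19],166.5,12)"
```

```text
t 11.7 p [574.2  89.9 157.7] yaw -174.79 z [-0.038 -0.007 -0.999] F [-0.65  0.11 -6.51] M [-0.014 -0.239 -0.018] w 49.7 q [ 0.16  0.47  0.14  1.28 -0.    0.07]
[-0.0, -0.2, 1.6, 3.6, -20.3, -2.5]
[-0.0, -0.2, 1.6, 3.0, -20.4, -2.5]
[-0.0, -0.2, 1.6, 2.5, -20.4, -2.5]
[-0.0, -0.2, 1.6, 1.9, -20.5, -2.6]
[-0.0, -0.2, 1.6, 1.3, -20.5, -2.6]
[-0.0, -0.2, 1.6, 0.8, -20.6, -2.6]
[-0.0, -0.2, 1.6, 0.2, -20.6, -2.6]
[-0.0, -0.2, 1.6, -0.4, -20.6, -2.6]
[-0.0, -0.2, 1.6, -0.9, -20.6, -2.6]
[-0.0, -0.2, 1.6, -1.5, -20.5, -2.7]
[-0.0, -0.2, 1.6, -2.1, -20.5, -2.7]
[-0.0, -0.2, 1.6, -2.6, -20.4, -2.7]
```

>>> jog_arm([
  [[0, -1, 1, 3, -10, -10, 40], [0, -1, 1.8, 3, -20, -10, 40], [0, -0.3, 1.8, 2.5, -22, -8, 40], [0, -0.3, 1.8, 2, -22, -5, 40], [0, -0.2, 1.8, 1.5, -22, -4, 40], [0, -0.2, 1.8, 1, -22, -4, 40], [0, -0.2, 1.8, 0, -22, -4, 40], [0, -0.2, 1.8, 0, -22, -4, 40]],
])

```text
clock: 12.5
eef_pos: [0.5491, -0.0794, 0.2003]
orientation: [0.078, 0.997, -0.004, 0.003]
wrist_force: [0.1, 0.6, -5.8]
grip_width: 0.0501
```

```bash
python3 -c "
from h import *
show(); plan([.5544,-.1562,.19],166.5,4)"
```

```text
t 12.5 p [549.1 -79.4 200.3] yaw 171.02 z [ 0.006 -0.009 -1.   ] F [ 0.11  0.57 -5.77] M [-0.027 -0.132  0.017] w 50.1 q [-0.14  0.36  0.09  1.29 -0.01  0.02]
[-0.1, 0.1, 1.1, -4.3, -18.7, 2.8]
[-0.1, 0.1, 1.1, -4.7, -18.6, 2.7]
[-0.1, 0.1, 1.1, -5.0, -18.6, 2.7]
[-0.1, 0.1, 1.1, -5.4, -18.5, 2.6]
```

>>> jog_arm([
  [[0, 0.1, 1.1, -4, -20, 0, 40], [0, 0.1, 1.1, -5, -18, 0, 40], [0, 0.1, 1.1, -5, -13, 0, 40], [0, 0.1, 0.3, -5, -6, 0, 40], [0, 0, 0, 0, 0, 0, 40], [0, 0, 0, 0, 0, 0, 40]],
])

```text
clock: 13.1
eef_pos: [0.5522, -0.1464, 0.1983]
orientation: [0.116, 0.993, -0.004, -0.003]
wrist_force: [-0.3, 0.4, -5.1]
grip_width: 0.0504
```

```bash
python3 -c "
from h import *
show(); plan([.5544,-.1562,.17],166.5,2)
d=cam('side'); cv2.imwrite('pics/s13.png',cv2.resize(d['image'][90:260,300:500],None,fx=4,fy=3.5))
print(coup([[0,0,0],[-150,0,0]]))"
```

```text
t 13.1 p [ 552.2 -146.4  198.3] yaw 166.69 z [-0.007 -0.008 -1.   ] F [-0.3   0.41 -5.05] M [-0.032 -0.145  0.04 ] w 50.4 q [-0.25  0.4   0.14  1.32 -0.01 -0.02]
[-0.3, -0.2, 0.1, -2.3, -4.4, 14.2]
[-0.3, -0.2, 0.1, -2.2, -4.4, 14.2]
[[ 0.54926544 -0.14562401  0.19180931]
 [ 0.40328355 -0.11114743  0.19261599]]
```

View pics/s13.png

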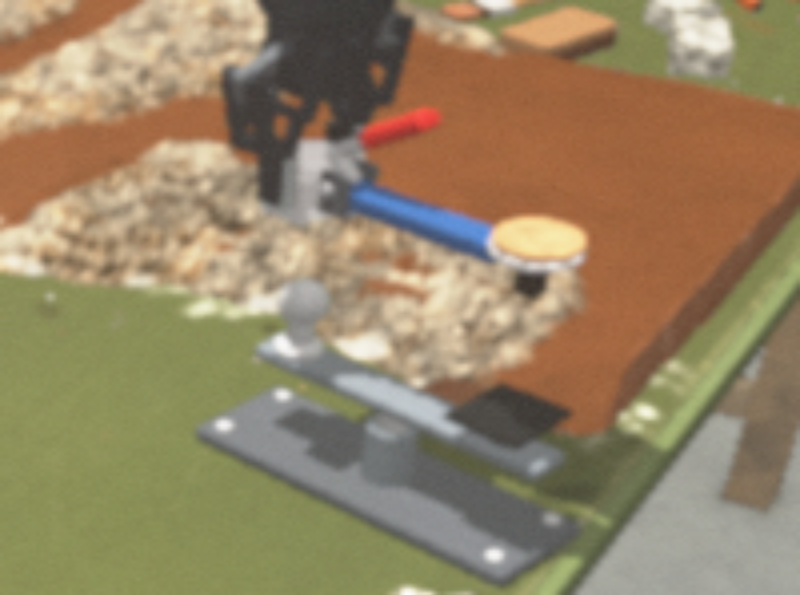

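>>> jog_arm([
  [[-0.3, -0.2, 0.1, -2.3, -6, 14, 40], [-0.3, -0.2, 0.1, -2, -5, 14, 40], [0, 0, 0, 0, 0, 6, 40], [0, 0, 0, 0, 0, 0, 40], [0, 0, 0, 0, 0, 0, 40]],
])

```text
clock: 13.65
eef_pos: [0.5546, -0.1537, 0.1642]
orientation: [0.114, 0.993, 0.001, 0.001]
wrist_force: [0.3, -0.5, -4.7]
grip_width: 0.0496
```

```bash
python3 -c "
from h import *
show(); plan([.5544,-.1562,.16],166.5,1)
d=cam('side'); cv2.imwrite('pics/s14.png',cv2.resize(d['image'][120:240,330:460],None,fx=6,fy=5,interpolation=cv2.INTER_CUBIC))
print(coup([[0,0,0],[-150,0,0]]))
for P in [coup([[0,0,0],[-150,0,37],[17,25.5,34],[17,25.5,0],[-17,25.5,0]]),[[.5515,-.1555,.119]]]: print(((proj(d,P)-[330,120]+.5)*[6,5]).round())"
```

```text
t 13.65 p [ 554.6 -153.7  164.2] yaw 166.9 z [ 0.003  0.002 -1.   ] F [ 0.25 -0.49 -4.7 ] M [ 0.014 -0.119  0.006] w 49.6 q [-0.27  0.42  0.09  1.23  0.   -0.04]
[0.2, 0.1, 0.4, -0.4, -2.5, 4.2]
[[ 0.55173845 -0.15295387  0.15774417]
 [ 0.40563652 -0.11898185  0.15738694]]
[[281. 207.]
 [620. 256.]
 [210. 147.]
 [204. 213.]
 [272. 240.]]
[[276. 278.]]
```

View pics/s14.png

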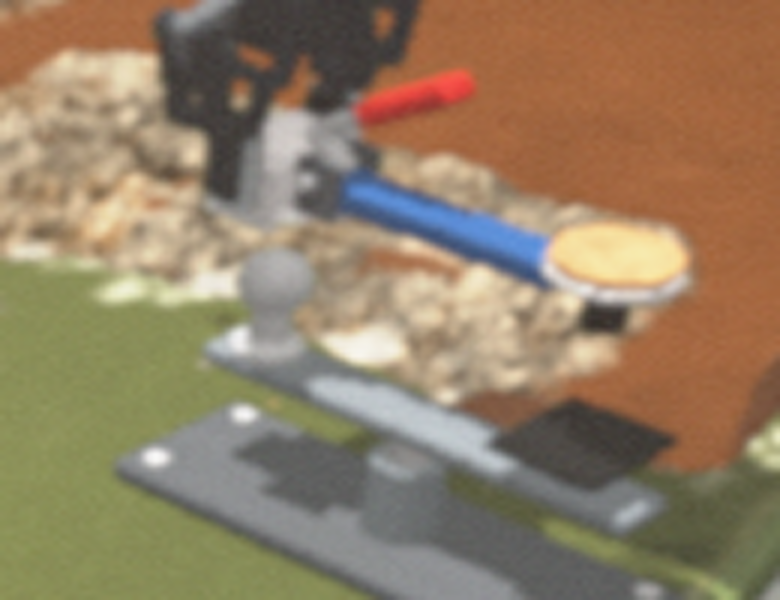

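>>> jog_arm([
  [[0.2, 0.1, 0.4, -0.5, -2.5, 8, 40], [0, 0, 0, 0, 0, 8, 40], [0, 0, 0, 0, 0, 4, 40], [0, 0, 0, 0, 0, 0, 40], [0, 0, 0, 0, 0, 0, 40]],
])

```text
clock: 14.2
eef_pos: [0.5554, -0.1558, 0.1438]
orientation: [0.117, 0.993, -0.001, 0.001]
wrist_force: [1.1, 0.1, -4.9]
grip_width: 0.0497
```

```bash
python3 -c "
from h import *
show(); plan([.5544,-.1562,.13],166.5,1)
print(coup([[0,0,0],[-150,0,0]]))"
```

```text
t 14.2 p [ 555.4 -155.8  143.8] yaw 166.54 z [ 0.002 -0.001 -1.   ] F [ 1.15  0.07 -4.95] M [-0.057 -0.115 -0.036] w 49.7 q [-0.27  0.44  0.06  1.19 -0.   -0.04]
[-0.0, 0.1, 0.0, 1.0, -0.6, 13.8]
[[ 0.55253988 -0.15509884  0.13725834]
 [ 0.40666035 -0.12018445  0.13687386]]
```

>>> jog_arm([
  [[0, 0, 0, 1, -0.5, 3, 40], [0, 0, 0, 0, 0, 3, 40], [0, 0, 0, 0, 0, 0, 40]],
])

```text
clock: 14.5
eef_pos: [0.5545, -0.1562, 0.1376]
orientation: [0.117, 0.993, -0.001, 0.002]
wrist_force: [-0.7, -0.2, -5.4]
grip_width: 0.0499
```

>>> jog_arm([
  [[0, 0, 0, 0, 0, 3, 40], [0, 0, 0, 0, 0, 3, 40], [0, 0, 0, 0, 0, 0, 40]],
])

```text
clock: 14.8
eef_pos: [0.5546, -0.1563, 0.1313]
orientation: [0.117, 0.993, -0.001, 0.002]
wrist_force: [-0.3, -0.5, -5.7]
grip_width: 0.0499
```

```bash
python3 -c "
from h import *
show(); plan([.5544,-.1562,.13],166.5,1)
d=cam('side'); cv2.imwrite('pics/s15.png',cv2.resize(d['image'][120:240,330:460],None,fx=6,fy=5,interpolation=cv2.INTER_CUBIC))
print(coup([[0,0,0],[-150,0,0]]))"
```

```text
t 14.8 p [ 554.6 -156.3  131.3] yaw 166.53 z [ 0.003 -0.002 -1.   ] F [-0.33 -0.46 -5.65] M [-0.032 -0.103 -0.02 ] w 49.9 q [-0.27  0.45  0.03  1.15 -0.   -0.04]
[-0.1, 0.2, 0.0, 0.2, 0.1, 1.3]
[[ 0.55179111 -0.15569539  0.1249617 ]
 [ 0.40592246 -0.12073825  0.12438242]]
```

View pics/s15.png

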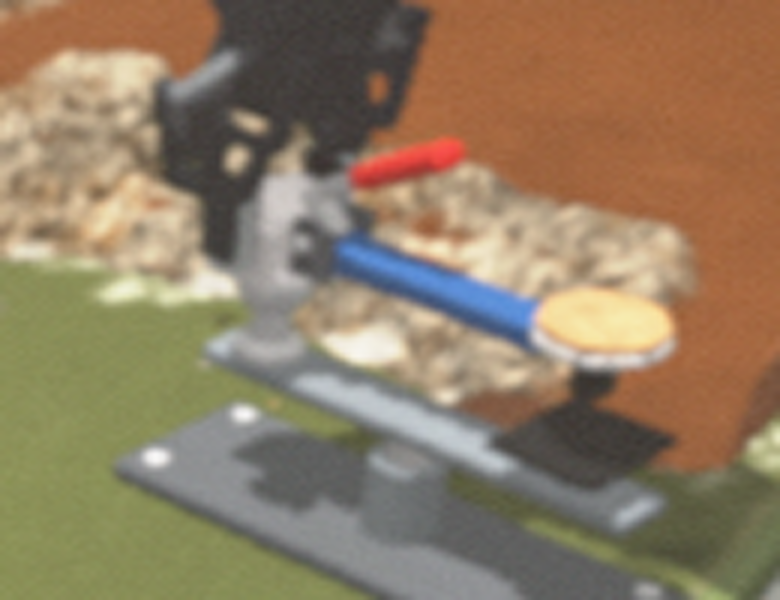

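>>> jog_arm([
  [[0, 0, 0, 0, 0, 2, 40], [0, 0, 0, 0, 0, 2, 40], [0, 0, 0, 0, 0, 0, 40]],
])

```text
clock: 15.15
eef_pos: [0.5547, -0.156, 0.1275]
orientation: [0.117, 0.993, -0.0, 0.002]
wrist_force: [-0.3, 0.5, -5.4]
grip_width: 0.0496
```

>>> jog_arm([
  [[0, 0, 0, 0, 0, 2, 40], [0, 0, 0, 0, 0, 2, 40], [0, 0, 0, 0, 0, 0, 40]],
])

```text
clock: 15.45
eef_pos: [0.5542, -0.1555, 0.1233]
orientation: [0.117, 0.993, 0.0, 0.001]
wrist_force: [-0.9, 1.1, -5.2]
grip_width: 0.0498
```

```bash
python3 -c "
from h import *
show(); plan([.5544,-.1562,.12],166.5,1)
print(coup([[0,0,0],[-150,0,0]]))"
```

```text
t 15.45 p [ 554.2 -155.5  123.3] yaw 166.55 z [ 0.003 -0.    -1.   ] F [-0.87  1.12 -5.17] M [ 0.032 -0.081 -0.03 ] w 49.8 q [-0.27  0.45  0.02  1.14  0.   -0.04]
[0.0, 0.2, 0.1, -0.3, -0.6, 3.3]
[[ 0.55130931 -0.15480473  0.11678244]
 [ 0.40542209 -0.119923    0.1163526 ]]
```

>>> jog_arm([
  [[0, 0, 0, 0, 0.3, 2, 40], [0, 0, 0, 0, 0, 2, 40], [0, 0, 0, 0, 0, 0, 40]],
])

```text
clock: 15.75
eef_pos: [0.5543, -0.1554, 0.1187]
orientation: [0.117, 0.993, -0.0, 0.001]
wrist_force: [-0.4, 0.6, -5.2]
grip_width: 0.0497
```

>>> jog_arm([
  [[0, 0, 0, 0, 0, 1.5, 40], [0, 0, 0, 0, 0, 0, 40]],
])

```text
clock: 15.95
eef_pos: [0.5543, -0.1555, 0.1169]
orientation: [0.117, 0.993, -0.0, 0.001]
wrist_force: [-0.5, 0.4, -5.9]
grip_width: 0.0498
```

```bash
python3 -c "
from h import *
show(); plan([.5544,-.1562,.12],166.5,1)
print(coup([[0,0,0],[-150,0,0]]))"
```

```text
t 15.95 p [ 554.3 -155.5  116.9] yaw 166.54 z [ 0.003 -0.001 -1.   ] F [-0.47  0.43 -5.88] M [ 0.063 -0.074 -0.059] w 49.8 q [-0.27  0.46  0.01  1.12  0.   -0.04]
[-0.0, 0.1, 0.0, -0.3, -0.7, -3.1]
[[ 0.55136413 -0.15477004  0.11040291]
 [ 0.40548336 -0.1198609   0.11001223]]
```

>>> jog_arm([
  [[0, 0, 0, 0, 0, 1.5, 40], [0, 0, 0, 0, 0, 0, 40]],
])

```text
clock: 16.15
eef_pos: [0.5543, -0.1555, 0.1153]
orientation: [0.117, 0.993, -0.0, 0.001]
wrist_force: [-0.6, -0.4, -6.0]
grip_width: 0.0496
```

>>> jog_arm([
  [[0, 0, 0, 0, 0, 1.5, 40], [0, 0, 0, 0, 0, 0, 40]],
])

```text
clock: 16.35
eef_pos: [0.5543, -0.1554, 0.1137]
orientation: [0.117, 0.993, -0.0, 0.001]
wrist_force: [-0.1, 1.3, -5.6]
grip_width: 0.0495
```

>>> jog_arm([
  [[0, 0, 0, 0, 0, 1, 40], [0, 0, 0, 0, 0, 0, 40]],
])

```text
clock: 16.55
eef_pos: [0.5543, -0.1554, 0.1126]
orientation: [0.117, 0.993, -0.0, 0.001]
wrist_force: [-0.8, 0.4, -6.7]
grip_width: 0.0497
```

```bash
python3 -c "
from h import *
show()
d=cam('side'); cv2.imwrite('pics/s16.png',cv2.resize(d['image'][140:230,340:460],None,fx=6.5,fy=6.5,interpolation=cv2.INTER_CUBIC))"
```

```text
t 16.55 p [ 554.3 -155.4  112.6] yaw 166.54 z [ 0.003 -0.001 -1.   ] F [-0.8   0.41 -6.67] M [0.061 0.026 0.051] w 49.7 q [-0.27  0.46  0.01  1.11  0.   -0.04]
```

View pics/s16.png

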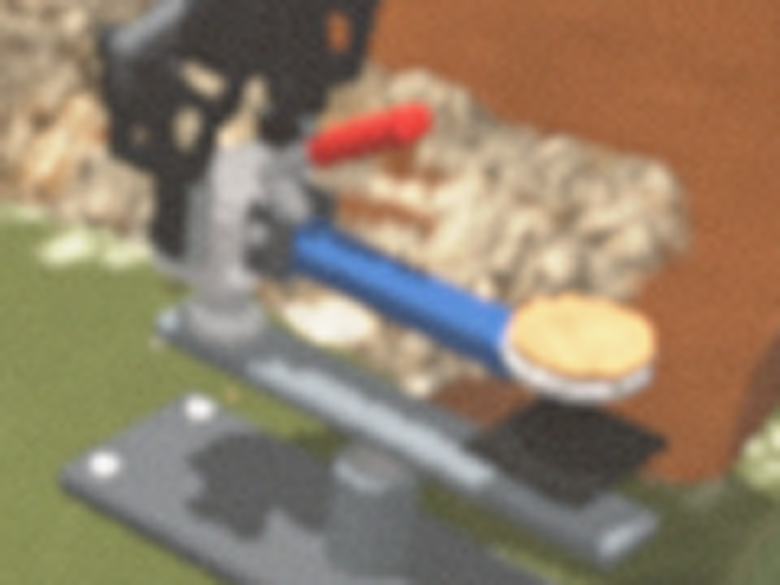

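>>> jog_arm([
  [[0, 0, 0, 0, 0, 1, 40], [0, 0, 0, 0, 0, 0, 40]],
])

```text
clock: 16.8
eef_pos: [0.5543, -0.1554, 0.1116]
orientation: [0.117, 0.993, -0.0, 0.001]
wrist_force: [-1.4, -0.3, -5.6]
grip_width: 0.0497
```

```bash
python3 -c "
from h import *
show()"
```

```text
t 16.8 p [ 554.3 -155.4  111.6] yaw 166.55 z [ 0.003 -0.001 -1.   ] F [-1.41 -0.29 -5.61] M [ 0.061 -0.016 -0.01 ] w 49.7 q [-0.27  0.46  0.    1.11  0.   -0.04]
```

>>> jog_arm([
  [[0, 0, 0, 0, 0, 1, 40], [0, 0, 0, 0, 0, 0, 40]],
])

```text
clock: 17.0
eef_pos: [0.5543, -0.1554, 0.1105]
orientation: [0.117, 0.993, -0.0, 0.001]
wrist_force: [-1.0, 0.7, -5.7]
grip_width: 0.0498
```

```bash
python3 -c "
from h import *
show()"
```

```text
t 17.0 p [ 554.3 -155.4  110.5] yaw 166.54 z [ 0.003 -0.001 -1.   ] F [-1.02  0.75 -5.67] M [ 0.044 -0.015  0.002] w 49.8 q [-0.27  0.46  0.    1.11  0.   -0.04]
```

>>> jog_arm([
  [[0, 0, 0, 0.3, 0, 1, 40], [0, 0, 0, 0, 0, 0, 40]],
])

```text
clock: 17.2
eef_pos: [0.5543, -0.1555, 0.1095]
orientation: [0.117, 0.993, -0.0, 0.002]
wrist_force: [-1.9, 0.2, -6.8]
grip_width: 0.0502
```

>>> jog_arm([
  [[0, 0, 0, 0, 0, 1, 40], [0, 0, 0, 0, 0, 0, 40]],
])

```text
clock: 17.4
eef_pos: [0.5543, -0.1555, 0.1085]
orientation: [0.117, 0.993, -0.0, 0.002]
wrist_force: [-0.7, 0.1, -7.1]
grip_width: 0.05
```

>>> jog_arm([
  [[0, 0, 0, 0, 0, 1, 40], [0, 0, 0, 0, 0, 0, 40]],
])

```text
clock: 17.6
eef_pos: [0.5544, -0.1554, 0.1075]
orientation: [0.117, 0.993, -0.0, 0.002]
wrist_force: [-0.6, 0.2, -5.4]
grip_width: 0.0497
```

```bash
python3 -c "
from h import *
show()"
```

```text
t 17.6 p [ 554.4 -155.4  107.5] yaw 166.55 z [ 0.003 -0.001 -1.   ] F [-0.57  0.21 -5.37] M [0.052 0.076 0.017] w 49.7 q [-0.27  0.47 -0.    1.1   0.   -0.04]
```

```bash
python3 -c "
from h import *
d=cam('side'); cv2.imwrite('pics/s17.png',cv2.resize(d['image'][140:230,340:460],None,fx=6.5,fy=6.5,interpolation=cv2.INTER_CUBIC))
show()
print(((proj(d,coup([[-150,0,37],[-150,0,0]]))-[340,140]+.5)*6.5).round())"
```

```text
t 17.65 p [ 554.3 -155.4  107.5] yaw 166.54 z [ 0.003 -0.001 -1.   ] F [ 0.18  0.29 -5.42] M [0.113 0.038 0.062] w 49.9 q [-0.27  0.47 -0.    1.1   0.   -0.04]
[[583. 350.]
 [567. 442.]]
```

View pics/s17.png

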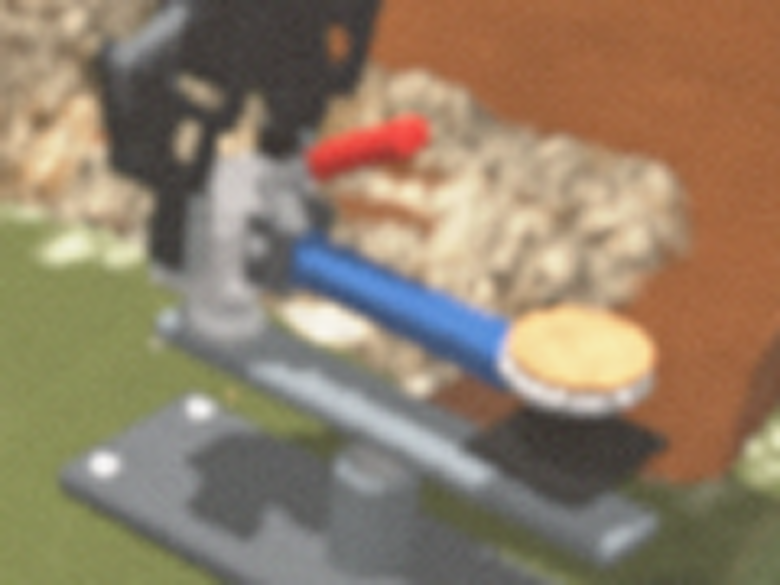

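>>> jog_arm([
  [[0, 0, 0, 0, 0, 1, 40], [0, 0, 0, 0, 0, 0, 40]],
])

```text
clock: 17.85
eef_pos: [0.5544, -0.1554, 0.1073]
orientation: [0.117, 0.993, -0.0, 0.002]
wrist_force: [-0.5, 0.8, -4.5]
grip_width: 0.0497
```

```bash
python3 -c "
from h import *
show()"
```

```text
t 17.85 p [ 554.4 -155.4  107.3] yaw 166.55 z [ 0.004 -0.001 -1.   ] F [-0.54  0.78 -4.52] M [0.111 0.277 0.02 ] w 49.7 q [-0.27  0.47 -0.    1.1   0.   -0.04]
```

>>> jog_arm([
  [[0, 0, 0, 0, 0, 1, 40], [0, 0, 0, 0, 0, 0, 40]],
])

```text
clock: 18.05
eef_pos: [0.5544, -0.1554, 0.1072]
orientation: [0.117, 0.993, -0.0, 0.002]
wrist_force: [-0.9, 0.6, -4.3]
grip_width: 0.0498
```

```bash
python3 -c "
from h import *
show()"
```

```text
t 18.05 p [ 554.4 -155.4  107.2] yaw 166.55 z [ 0.004 -0.001 -1.   ] F [-0.95  0.59 -4.33] M [0.162 0.341 0.032] w 49.8 q [-0.27  0.46 -0.    1.1   0.   -0.04]
```

>>> jog_arm([
  [[0, 0.4, 0, 0, 0, 1.5, 40], [0, 0, 0, 0, 0, 1, 40]],
])

```text
clock: 18.25
eef_pos: [0.5544, -0.1554, 0.1069]
orientation: [0.117, 0.993, 0.0, -0.001]
wrist_force: [-3.9, 1.0, 3.9]
grip_width: 0.0495
```

```bash
python3 -c "
from h import *
show()"
```

```text
t 18.25 p [ 554.4 -155.4  106.9] yaw 166.54 z [-0.002  0.    -1.   ] F [-3.85  1.05  3.91] M [ 0.333  0.781 -0.036] w 49.5 q [-0.27  0.47  0.    1.11 -0.   -0.04]
```

>>> jog_arm([
  [[0, 0, 0, 0, 0, 0.3, 40], [0, 0, 0, 0, 0, 0.3, 40]],
])

```text
clock: 18.45
eef_pos: [0.5543, -0.1554, 0.107]
orientation: [0.117, 0.993, 0.0, -0.001]
wrist_force: [-3.9, 0.5, 1.7]
grip_width: 0.05
```

```bash
python3 -c "
from h import *
show()
d=cam('side'); cv2.imwrite('pics/s18.png',cv2.resize(d['image'][140:230,340:460],None,fx=6.5,fy=6.5,interpolation=cv2.INTER_CUBIC))"
```

```text
t 18.45 p [ 554.3 -155.4  107. ] yaw 166.54 z [-0.001  0.    -1.   ] F [-3.87  0.48  1.68] M [0.269 0.568 0.016] w 50.0 q [-0.27  0.47  0.    1.11 -0.   -0.04]
```

View pics/s18.png

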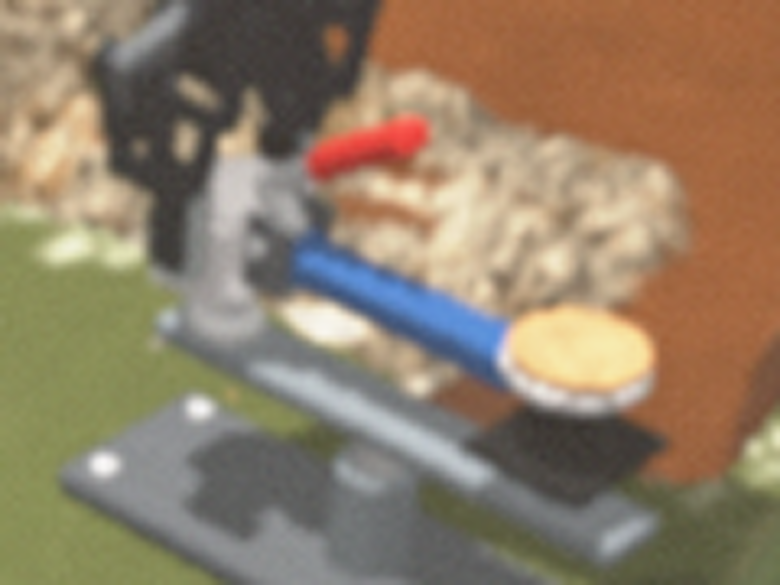

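>>> jog_arm([
  [[0, 0, 0, 1, 0, 0.5, 40], [0, 0, 0, 0.5, 0, 0.5, 40], [0, 0, 0, 0, 0, 0.3, 40]],
])

```text
clock: 18.8
eef_pos: [0.5544, -0.1555, 0.107]
orientation: [0.117, 0.993, -0.0, 0.001]
wrist_force: [-3.3, 1.6, 3.6]
grip_width: 0.0495
```

```bash
python3 -c "
from h import *
show()"
```

```text
t 18.8 p [ 554.4 -155.5  107. ] yaw 166.54 z [ 0.002 -0.001 -1.   ] F [-3.27  1.63  3.57] M [0.361 0.802 0.025] w 49.5 q [-0.27  0.47 -0.    1.1   0.   -0.04]
```

>>> jog_arm([
  [[0, 0, 0, 0, 0, 0, 55], [0, 0, 0, 0, 0, 0, 65], [0, 0, 0, 0, 0, 0, 75]],
], newtons=20)

```text
clock: 19.1
eef_pos: [0.5555, -0.156, 0.1066]
orientation: [0.117, 0.993, -0.001, 0.002]
wrist_force: [0.0, 0.6, -0.8]
grip_width: 0.0637
```

```bash
python3 -c "
from h import *
show()
d=cam('side'); cv2.imwrite('pics/s19.png',cv2.resize(d['image'][140:230,340:460],None,fx=6.5,fy=6.5,interpolation=cv2.INTER_CUBIC))"
```

```text
t 19.1 p [ 555.5 -156.   106.6] yaw 166.54 z [ 0.004 -0.002 -1.   ] F [ 0.01  0.63 -0.81] M [ 0.024 -0.014  0.051] w 63.7 q [-0.27  0.47 -0.    1.1  -0.   -0.04]
```

View pics/s19.png

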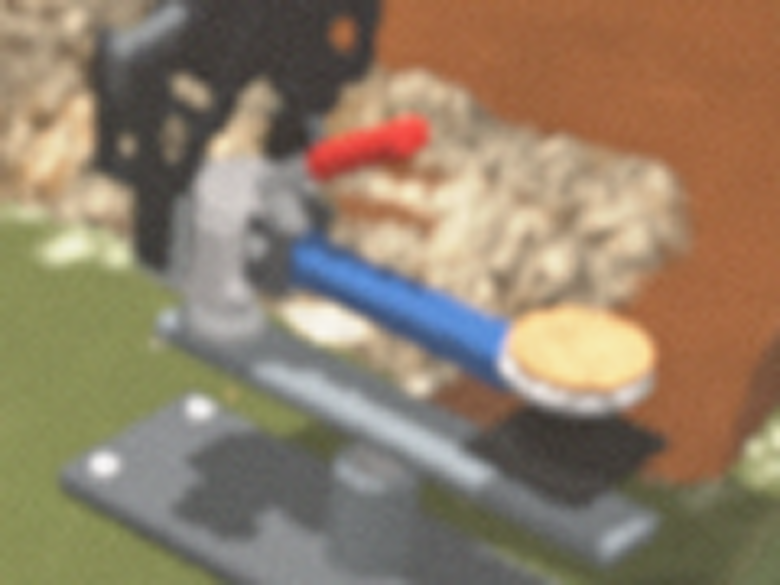

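>>> jog_arm([
  [[0, 0, 0, 0, 0, 0, 100], [0, 0, 0, 0, 0, 0, 100], [0, 0, 0, 0, 0, -8, 100], [0, 0, 0, 0, 0, -20, 100], [0, 0, 0, 0, 0, -30, 100], [0, 0, 0, 0, 0, -35, 100], [0, 0, 0, 0, 0, -25, 100], [0, 0, 0, 0, 0, 0, 100]],
])

```text
clock: 19.95
eef_pos: [0.555, -0.156, 0.2298]
orientation: [0.117, 0.993, -0.001, 0.002]
wrist_force: [-0.2, -0.2, 0.2]
grip_width: 0.0854
```

```bash
python3 -c "
from h import *
show()
O=np.array([.5515,-.1549]);ex=np.array([.9725,-.233]);p=O-.066*ex; print(p)
plan([*p,.215],166.5,5)
d=cam('side'); cv2.imwrite('pics/s20.png',cv2.resize(d['image'][140:230,340:460],None,fx=6.5,fy=6.5,interpolation=cv2.INTER_CUBIC))"
```

```text
t 19.95 p [ 555.  -156.   229.8] yaw 166.53 z [ 0.004 -0.002 -1.   ] F [-0.22 -0.22  0.21] M [ 0.012 -0.036  0.016] w 85.4 q [-0.27  0.39  0.21  1.39 -0.   -0.04]
[ 0.487315 -0.139522]
[-0.0, 0.0, 0.0, 13.9, 0.1, 2.9]
[-0.0, 0.0, 0.0, 13.9, 0.1, 2.9]
[-0.0, 0.0, 0.0, 13.9, 0.1, 2.9]
[-0.0, 0.0, 0.0, 13.9, 0.0, 2.9]
[-0.0, 0.0, 0.0, 13.9, 0.0, 3.0]
```

View pics/s20.png

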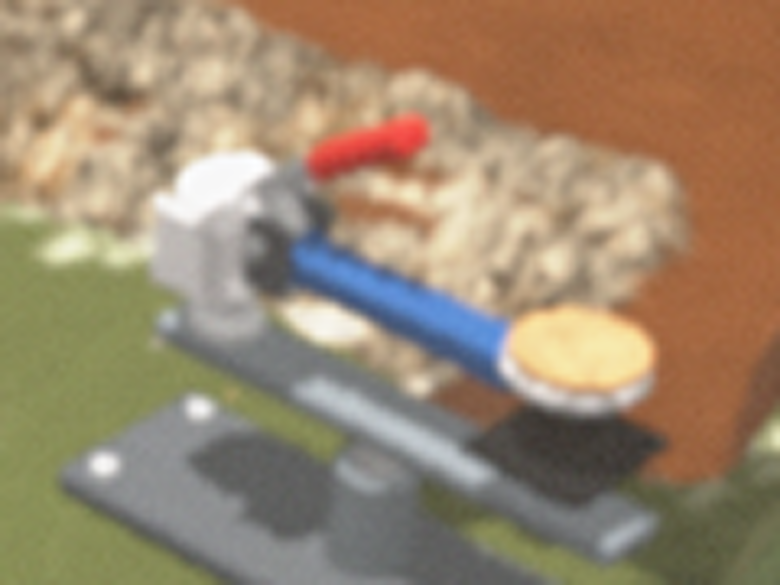

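Seated and undisturbed. Now shut the fingers and go over the grip.

>>> jog_arm([
  [[0, 0, 0, 14, 0, 0, 50], [0, 0, 0, 14, 0, 0, 0], [0, 0, 0, 14, 0, 0, 0], [0, 0, 0, 14, 0, 0, 0], [0, 0, 0, 12, 0, 0, 0], [0, 0, 0, 0, 0, 0, 0], [0, 0, 0, 0, 0, 0, 0], [0, 0, 0, 0, 0, 0, 0]],
], newtons=20)

```text
clock: 20.8
eef_pos: [0.4821, -0.1383, 0.2189]
orientation: [0.117, 0.993, 0.0, -0.006]
wrist_force: [-0.1, -0.8, 0.2]
grip_width: 0.0001
```

```bash
python3 -c "
from h import *
show()
O=np.array([.5515,-.1549]);ex=np.array([.9725,-.233]);p=O-.066*ex; print(p)
plan([*p,.195],166.5,3)
d=cam('side'); cv2.imwrite('pics/s21.png',cv2.resize(d['image'][130:220,340:460],None,fx=6.5,fy=6.5,interpolation=cv2.INTER_CUBIC))"
```

```text
t 20.8 p [ 482.1 -138.3  218.9] yaw 166.53 z [-0.011  0.002 -1.   ] F [-0.05 -0.76  0.23] M [ 0.014 -0.03   0.046] w 0.1 q [-0.28  0.26 -0.    1.32 -0.   -0.04]
[ 0.487315 -0.139522]
[-0.0, -0.2, 0.0, -1.9, 0.0, 8.0]
[-0.0, -0.2, 0.0, -1.9, 0.0, 8.0]
[-0.0, -0.2, 0.0, -1.8, 0.0, 8.0]
```

View pics/s21.png

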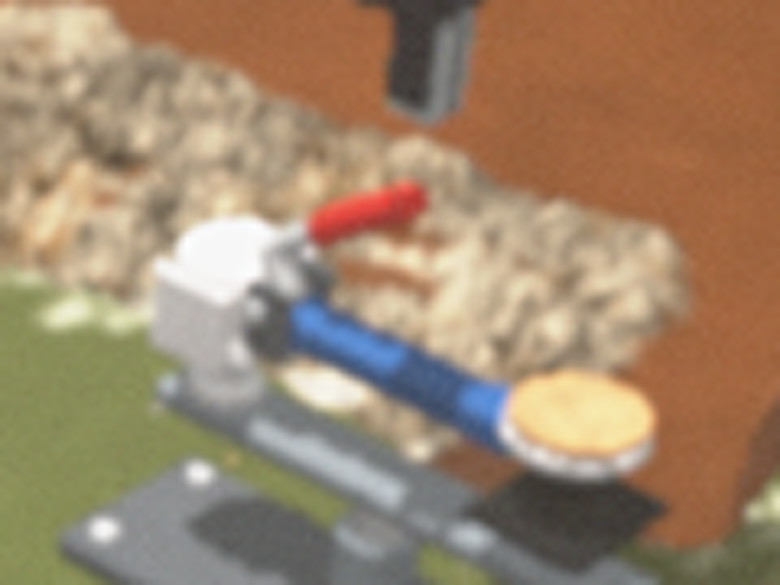

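>>> jog_arm([
  [[0, -0.6, 0, -6, 0, 9, 0], [0, 0, 0, 0, 0, 9, 0], [0, 0, 0, 0, 0, 5, 0], [0, 0, 0, 0, 0, 0, 0]],
])

```text
clock: 21.25
eef_pos: [0.4894, -0.1401, 0.1939]
orientation: [0.117, 0.993, -0.0, -0.001]
wrist_force: [-0.5, 0.8, 0.2]
grip_width: 0.0002
```

```bash
python3 -c "
from h import *
show()
O=np.array([.5515,-.1549]);ex=np.array([.9725,-.233]);p=O-.066*ex; print(p)
plan([*p,.185],166.5,2)
d=cam('side'); cv2.imwrite('pics/s22.png',cv2.resize(d['image'][130:220,340:460],None,fx=6.5,fy=6.5,interpolation=cv2.INTER_CUBIC))"
```

```text
t 21.25 p [ 489.4 -140.1  193.9] yaw 166.53 z [-0.002 -0.    -1.   ] F [-0.54  0.78  0.18] M [ 0.04   0.019 -0.04 ] w 0.2 q [-0.28  0.28 -0.04  1.25 -0.   -0.04]
[ 0.487315 -0.139522]
[-0.0, -0.0, 0.0, 1.1, 0.0, 4.4]
[-0.0, -0.0, 0.0, 1.1, 0.0, 4.4]
```

View pics/s22.png

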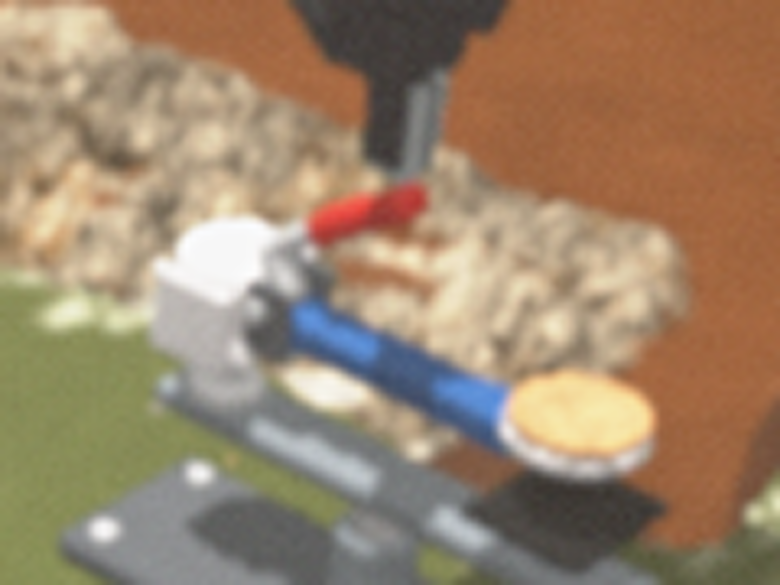

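>>> jog_arm([
  [[0, 0, 0, 1, 0, 3, 0], [0, 0, 0, 1, 0, 3, 0], [0, 0, 0, 1, 0, 3, 0], [0, 0, 0, 1, 0, 3, 0]],
])

```text
clock: 21.7
eef_pos: [0.4822, -0.1385, 0.1854]
orientation: [0.117, 0.993, -0.0, -0.002]
wrist_force: [-5.2, 0.6, 6.5]
grip_width: 0.0004
```

>>> jog_arm([
  [[0, 0, 0, 2, 0, 3, 0], [0, 0, 0, 2, 0, 3, 0], [0, 0, 0, 2, 0, 3, 0]],
])

```text
clock: 22.0
eef_pos: [0.4754, -0.1368, 0.1782]
orientation: [0.117, 0.993, -0.0, -0.002]
wrist_force: [-2.1, 1.1, 4.0]
grip_width: -0.0
```

```bash
python3 -c "
from h import *
show()
d=cam('side'); cv2.imwrite('pics/s23.png',cv2.resize(d['image'][130:220,340:460],None,fx=6.5,fy=6.5,interpolation=cv2.INTER_CUBIC))"
```

```text
t 22.0 p [ 475.4 -136.8  178.2] yaw 166.52 z [-0.003 -0.    -1.   ] F [-2.07  1.13  4.02] M [0.127 0.496 0.035] w -0.0 q [-0.28  0.26 -0.11  1.2  -0.   -0.04]
```

View pics/s23.png

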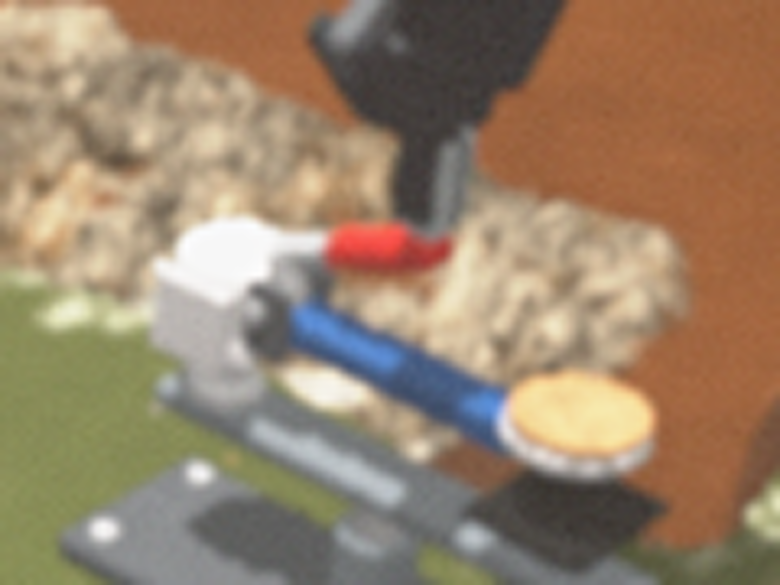

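>>> jog_arm([
  [[0, 0, 0, 0.5, 0, 4, 0], [0, 0, 0, 0.5, 0, 4, 0], [0, 0, 0, 0.5, 0, 4, 0]],
])

```text
clock: 22.35
eef_pos: [0.4732, -0.1363, 0.1651]
orientation: [0.117, 0.993, -0.0, -0.002]
wrist_force: [-1.0, -0.4, 3.2]
grip_width: -0.0001
```

>>> jog_arm([
  [[0, 0, 0, 0.5, 0, 4, 0], [0, 0, 0, 0.5, 0, 4, 0]],
])

```text
clock: 22.55
eef_pos: [0.4721, -0.1361, 0.156]
orientation: [0.117, 0.993, -0.0, -0.002]
wrist_force: [-1.4, 0.2, 2.1]
grip_width: 0.0002
```

```bash
python3 -c "
from h import *
show()
d=cam('side'); cv2.imwrite('pics/s24.png',cv2.resize(d['image'][130:220,340:460],None,fx=6.5,fy=6.5,interpolation=cv2.INTER_CUBIC))"
```

```text
t 22.55 p [ 472.1 -136.1  156. ] yaw 166.53 z [-0.005  0.    -1.   ] F [-1.4   0.2   2.12] M [0.085 0.391 0.038] w 0.2 q [-0.28  0.27 -0.15  1.15 -0.   -0.04]
```

View pics/s24.png

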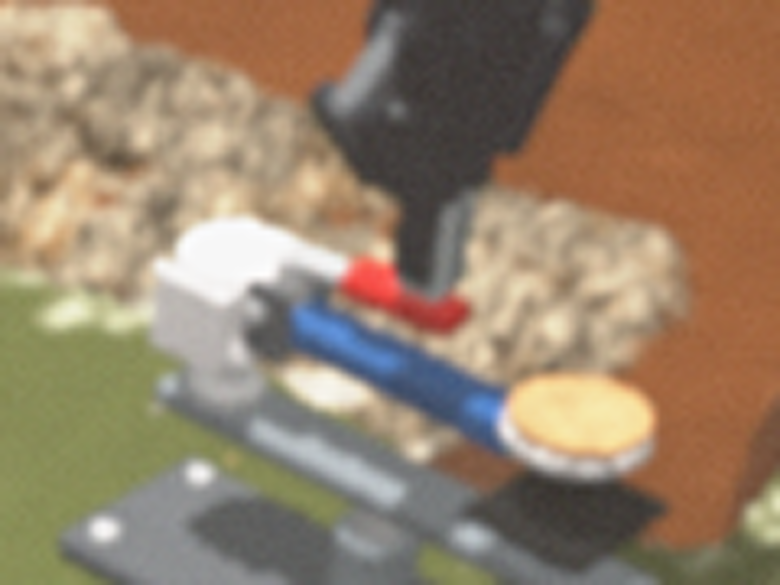

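Nearly down; press on slowly to the stop.

>>> jog_arm([
  [[0, 0, 0, 0, 0, 2, 0], [0, 0, 0, 0, 0, 0, 0]],
])

```text
clock: 22.8
eef_pos: [0.4712, -0.1358, 0.1531]
orientation: [0.117, 0.993, 0.0, -0.003]
wrist_force: [-1.9, 0.4, 2.6]
grip_width: -0.0001
```

>>> jog_arm([
  [[0, 0, 0, 0, 0, 2, 0], [0, 0, 0, 0, 0, 1, 0]],
])

```text
clock: 23.0
eef_pos: [0.4712, -0.1358, 0.153]
orientation: [0.117, 0.993, -0.0, -0.003]
wrist_force: [-3.6, 1.8, 7.1]
grip_width: 0.0004
```

>>> jog_arm([
  [[0, 0, 0, 0, 0, 2, 0], [0, 0, 0, 0, 0, 1, 0]],
])

```text
clock: 23.2
eef_pos: [0.4712, -0.1358, 0.153]
orientation: [0.117, 0.993, -0.0, -0.001]
wrist_force: [-3.3, 0.1, 5.9]
grip_width: -0.0002
```

```bash
python3 -c "
from h import *
show()"
```

```text
t 23.2 p [ 471.2 -135.8  153. ] yaw 166.53 z [-0.003 -0.    -1.   ] F [-3.3   0.08  5.86] M [0.271 0.68  0.03 ] w -0.2 q [-0.28  0.27 -0.16  1.14 -0.   -0.04]
```

>>> jog_arm([
  [[0, 0, 0, -0.5, 0, 2.5, 0], [0, 0, 0, -0.5, 0, 2.5, 0], [0, 0, 0, 0, 0, 1, 0]],
])

```text
clock: 23.5
eef_pos: [0.4712, -0.1358, 0.1531]
orientation: [0.117, 0.993, -0.001, -0.0]
wrist_force: [-1.1, 0.4, 3.1]
grip_width: 0.0004
```

>>> jog_arm([
  [[0, 0, 0, 0, 0, 0, 0], [0, 0, 0, 0, 0, -5, 0], [0, 0, 0, 0, 0, -20, 0], [0, 0, 0, 0, 0, -40, 0], [0, 0, 0, 20, 30, -40, 0], [0, 0, 0, 20, 40, -20, 0], [0, 0, 0, 10, 40, 0, 0], [0, 0, 0, 0, 40, 0, 0]],
])

```text
clock: 24.3
eef_pos: [0.4605, 0.02, 0.2799]
orientation: [0.123, 0.992, 0.0, 0.001]
wrist_force: [1.0, 0.2, -0.3]
grip_width: 0.0003
```

>>> jog_arm([
  [[0, 0, 0, 10, 40, 0, 0], [0, 0, 0, 10, 40, 0, 0], [0, 0, 0, 10, 30, 0, 0], [0, 0, 0, 0, 0, 0, 0]],
])

```text
clock: 24.7
eef_pos: [0.4603, 0.143, 0.2804]
orientation: [0.12, 0.993, 0.001, 0.004]
wrist_force: [0.8, -0.2, -0.3]
grip_width: -0.0001
```

```bash
python3 -c "
from h import *
show()
d=cam('side'); cv2.imwrite('pics/s25.png',cv2.resize(d['image'][130:220,340:460],None,fx=6.5,fy=6.5,interpolation=cv2.INTER_CUBIC))
d=cam('top'); cv2.imwrite('pics/t25.png',d['image'])"
```

```text
t 24.7 p [460.3 143.  280.4] yaw 166.18 z [ 0.007  0.002 -1.   ] F [ 0.79 -0.22 -0.29] M [-0.073  0.027 -0.064] w -0.1 q [ 0.3   0.18  0.06  1.44 -0.    0.54]
```

View pics/s25.png

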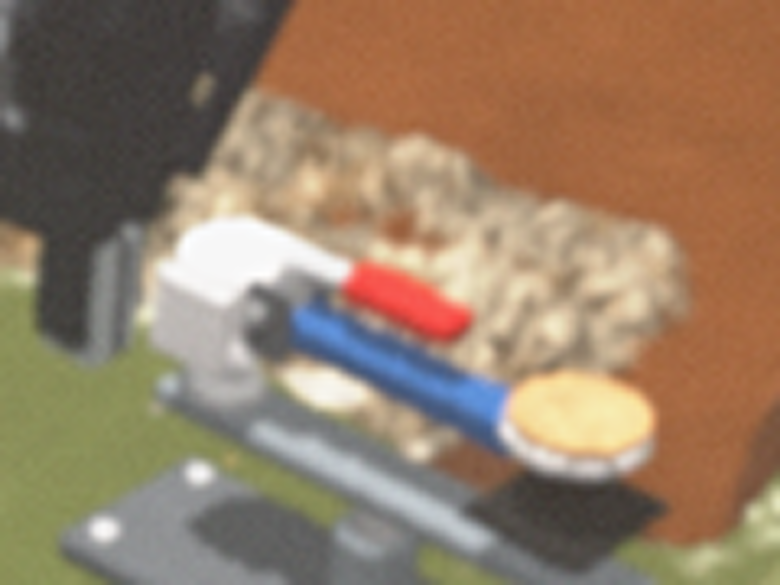

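View pics/t25.png

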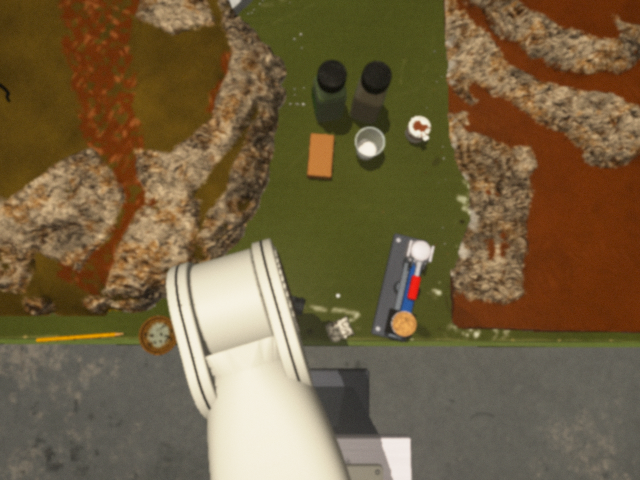

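```bash
python3 - <<'E'
from h import *
d=cam('side');O=np.array([.5515,-.1549,.1005]);ex=np.array([.9725,-.233,0])
for t in(0,.05,.1):
    P=[]
    for r in((-78,20),(-30,20)):
        x=r[0]*np.cos(t)+r[1]*np.sin(t)-22;z=-r[0]*np.sin(t)+r[1]*np.cos(t)+26
        P.append(O+ex*x/1000+[0,0,z/1000])
    print(t,((proj(d,P)-[340,130]+.5)*6.5).round().tolist())
show(); print(ctrl.finish_job())
E
```

```text
0 [[465.0, 335.0], [354.0, 284.0]]
0.05 [[464.0, 324.0], [352.0, 279.0]]
0.1 [[462.0, 313.0], [350.0, 274.0]]
t 24.85 p [460.4 139.3 280.4] yaw 165.9 z [ 0.007  0.    -1.   ] F [-0.4  -0.17 -0.57] M [-0.033  0.035  0.012] w -0.2 q [ 0.3   0.18  0.06  1.44 -0.    0.54]
the job is handed in; nothing more can be done
None
```

The holding arm is mounted on the ball stand with its handle pressed down, and the job is handed in at 24.9 s of the 64 s allowed. No verdict was reported.

- **Handle raised on the table:** I gripped the red handle and turned it up to about 0.56 rad. During this the arm slid about 5 mm along the table and its foot lifted a few millimetres for a moment before settling back. I measured its position again before picking it up.
- **Lowering:** I carried the arm over the ball and lowered it in 1 to 3 mm steps. The wrist force showed contact at a TCP height of 0.107 m, with the arm level and both ball and foot carrying load. The largest load on the stand while setting down was about 9 to 10 N. When I opened the fingers, the arm did not move.
- **Locking:** I pressed with shut fingers, at no more than about 8 N in any reading. The handle stopped at 0.153 m, which is the height calculated for fully down, and did not move under further presses.

**Last checks:**
- **Mounting:** Both pictures show the foot on the rubber rest and the gripper clear of everything.
- **Other objects:** The rock, cup and sanding block are where they were. The tape measure was hidden behind the robot in the last top view, so I did not recheck it, but the robot never went near it.
- **Handle angle:** The side picture puts the handle within about 0.05 rad of fully down. That is as fine as the image allows.
- **Ball height:** The camera gave the ball's centre at 117 to 121 mm, but contact gave about 116.5 mm. I went by contact.

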